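# Sort the washed dough cutters and show the square one to the inspection camera

## Robot

A 7-joint arm with a two-finger parallel gripper is mounted at the origin on the work surface. World frame = base frame: x ahead of the robot, y to its left, z up, the work surface at z = 0. Lengths are in m, angles in rad, forces in N, time in s.
With the tool pointing down it reaches from about 0.425 to 0.925 m from the base axis. Payload 6.8 kg.
Tool frame: the origin (TCP) lies midway between the tips of the shut fingers; the grasp point (between the pads) lies 19 mm behind it (bot.pinch_z is the distance from the TCP to the grasp point, in m); z points along the fingers, y is the line along which they close (so a half turn about z gives the same grasp; the last joint's range is limited). The gripper opens to 85 mm and grips with 20 to 120 N. Pads are 22 mm wide; open, the fingers measure 114 mm over their backs; the gripper's body (76 mm by 85 mm) begins 54 mm behind the grasp point. The pads swing forward as they close: fully open they stand 13 mm farther back than shut.
Start: joints at [-1.283, 0.477, 0.022, 1.555, -0.011, 1.109, -0.083], TCP at [0.26, 0.623, 0.231] pointing down, gripper open.
Joint ranges: [-2.96, 2.96], [-0.34, 2.1], [-1.41, 1.46], [0.24, 2.44], [-1.37, 4.51], [0.17, 1.92], [-2.96, 2.96]. Speed limits (rad/s): [2.39, 2.39, 3.14, 3.14, 3.14, 3.14, 3.14].

## Interface

Orientations are given as a unit quaternion [w, x, y, z].
In Python, from station import bot, imaging gives the robot as it stands. The module is installed in compiled form; this text tells all that it offers.
- The arm moves only by the tool carry_out, never from a script. Its argument "targets" is a list of rows, each a list of 5 numbers: the shift along the tool's x, y, z in cm, then the turn about the tool's z in degrees, then the opening, from -1 (shut) to 1 (fully open). In form: [[x, y, z, yaw, gripper], ...]. A call has 1 to 12 rows; each row shifts and turns the commanded pose from where the row before left it, along the tool's axes as they then stand; what a row does not reach is not made up. A row lasts 1/10 s, in which the tool goes at most 50 mm and 8.59 degrees, less where a joint would pass 70% of its speed; a pose out of reach is approached as far as the arm can. A call is refused whole if a number of a shift passes 5 or a number of a turn 8.59, either way. A call with a gripper value outside its range is refused whole. The fingers move at their own pace and stop on an object; "force" is the grip in N (left out, the last holds). Time passes only in rows, so rows that do not move let the fingers close. It gives the time, the measured TCP pose, the force, the opening and the grip force at its end, in the units of the state.
- bot.get_obs(): the state, without advancing time (a new reading comes with each control period).
- imaging.read_camera(name): name is "side" or "top" or "wrist"; returns the picture (400x640x3 uint8, red, green, blue); there is no depth.
- imaging.calibration(name): a dict with "fx", "fy", "cx", "cy" (pixels), "extrinsics" (4x4, takes a point from world to camera coordinates). Camera axes: x right, y up, looking along -z (the intrinsics and any distortion apply to the point x, -y, -z); pixel columns grow to the right and rows downward; lengths in m; the calibration is good to about 2 mm. A picture is of the moment at which its call begins: read the wrist's pose just before it. calibration takes no time and is no camera call; for the wrist camera it gives the pose at the moment of the call.
- bot.hand_in(): hands the job in; it is judged then, once.
The state is a dict: "t": time; "q": joint angles; "joint_vel": joint speeds; "joint_torque": joint torques, N m; "eef_pos": TCP position; "tool_rot": TCP orientation; "contact_force": force on the tool from outside, world axes, zero at the start; "torque": the same for the moment, N m; "gripper_width": opening from 0.0 (shut) to 1.0 (fully open); "grasp_force": force on a finger pad.
Only numpy, scipy, OpenCV 4.12 (cv2) and the standard library are available. Lean on these libraries where they do the work, as an engineer would, in place of code of your own. Each camera call takes 0.05 s, during which the arm holds its last target. There are 200 camera calls.

## Task

Three washed dough cutters with wooden grips stand mixed up on the counter: stand the round one in the clear round canister and the oblong one in the rectangular brownie tin, and let go of both. Only then take the square cutter by its grip and hold it up to the small inspection camera: its open cutting edge facing the lens, centred on the lens's slanting line of sight, square to it, 100 mm from the glass, with the wooden grip level. Finish while still holding it there, motionless in the air, having never knocked the camera and leaving the spatula and whisk where they are.

Things in the scene. Friction and masses are not known exactly. Their poses are not given: they have to be found in the camera images.
- square_cutter: Square dough cutter: thin metal frame 74 x 74 mm, wall 3, 28 mm high, open below; above it on two posts a level wooden grip bar 56 long x 14 wide x 14 mm tall, 51 to 65 mm above the edge. 0.08 to 0.17 kg. Stands upright on the robot's right; the three cutters swap places. Origin: centre of the lower (cutting) edge; z up from edge to grip; x along the bar, parallel to two sides.
- round_cutter: Round dough cutter, the same build: ring 80 mm across, wall 3 mm, 28 mm high, same wooden grip bar at the same height; 0.11 kg. Origin: centre of its lower edge; z up, x along the grip bar.
- oblong_cutter: Oblong dough cutter, the same build: frame 116 x 48 mm outside, wall 3 mm, 28 mm high, same wooden grip bar at the same height; 0.13 kg. Origin: centre of its lower edge; z up, x along the grip bar and along the long side.
- square_grip (a point): Centre of the square cutter's grip bar, 58 mm above its cutting edge (gripped across its 14 mm width, along the cutter's y).
- canister: Clear acrylic canister, round, lidless, loose (0.45 kg): 156 mm across outside, 148 mm inside, 65 mm high, white floor 5 mm thick. On the robot's left, near. Origin: centre of its underside, z up.
- brownie_tin: Aluminium brownie tin, open rectangular tin, loose (0.5 kg): 160 (its x) x 230 (its y) x 50 mm high outside, walls and floor 3 mm. On the robot's left, further out. Origin: centre of its underside, z up.
- camera: Small black inspection camera fixed on the counter in front of the robot: foot 85 x 75 mm, whole height about 76 mm; its slanting head with the lens looks up and back towards the robot. Origin: centre of the foot's underside; z up; the lens leans towards its -x.
- lens: Slanting head of that camera (60 x 65 x 34 mm, white ring and metal barrel round a 26 mm glass). Origin: centre of the lens glass, 68 mm above the counter; z is the line of sight, out of the glass, upward and leaning 30 degrees from vertical towards the robot's side (the camera's -x); y is level.
- spatula: Red silicone spatula lying on the counter, 250 x 50 x 12 mm. Bystander. Origin: underside near its middle, x along it towards the blade.
- whisk: Balloon whisk with wooden handle lying on the right, 275 mm long, balloon 54 mm across. Bystander. Origin: counter level at the neck, x along it towards the balloon.
Not all that is in view belongs to the job. What is shaped like the oblong_cutter but orange is not meant.

How it is judged:
By the outcome, as a careful person would: the job done as asked, in the order asked, and still so for the second after the job is handed in, while the arm keeps its last pose, push and grip.
It also fails if it takes over 72 s, if anything falls off the work surface, if the arm or the gripper's body presses on something with over 40 N, if the wrist force passes 120 N, or if a joint passes its speed limit or range.

## Working session

There is one attempt and no reset: what is moved stays moved. The work goes in short steps, Python scripts to look and compute and a tool call to move; the robot and the scene stay as the last step left them, time stands still between calls to the robot, and variables do not carry over. Pictures are saved under pics/ and viewed, at most 10 in all, crops included, and the job is handed in when it is done.

Besides the shell and the picture viewer there is one more tool, called after ">>>" as a command line: name --pt "numbers of a row" for each row, then --argument value for the rest. carry_out: Moves the arm, as the interface text tells. Its arguments: {"type":"object","properties":{"targets":{"type":"array"},"force":{"type":"number"}},"required":["targets"]}

```bash
mkdir -p pics; ls
python3 - <<'E'
from station import bot, imaging
import cv2, numpy as np
np.set_printoptions(precision=4,suppress=True)
o=bot.get_obs()
print(o['t'],o['eef_pos'],o['tool_rot'],bot.pinch_z,o['gripper_width'])
for n in ('top','side'):
    im=imaging.read_camera(n); c=imaging.calibration(n)
    print(n,{k:v for k,v in c.items() if k!='extrinsics'},np.array(c['extrinsics']))
    cv2.imwrite(f'pics/{n}0.png',im[:,:,::-1])
E
```

```text
pics
0.0 [0.26   0.6223 0.2303] [-0.0001  0.1966  0.9805 -0.0009] 0.0187 1.0011128953582762
top {'fx': 386.8555674216934, 'fy': 386.8555674216934, 'cx': 318.51390991255477, 'cy': 197.46480098149942} [[ 0.0257 -0.9997  0.0021 -0.1266]
 [ 0.9831  0.0257  0.1812 -0.4843]
 [-0.1812 -0.0026  0.9834 -0.9529]
 [ 0.      0.      0.      1.    ]]
side {'fx': 425.8596326276651, 'fy': 425.8596326276651, 'cx': 326.7016661603576, 'cy': 197.91158772842772} [[ 0.9939 -0.1091  0.0178 -0.4786]
 [ 0.0721  0.7623  0.6432  0.0055]
 [-0.0837 -0.638   0.7655 -1.3155]
 [ 0.      0.      0.      1.    ]]
```

View pics/top0.png

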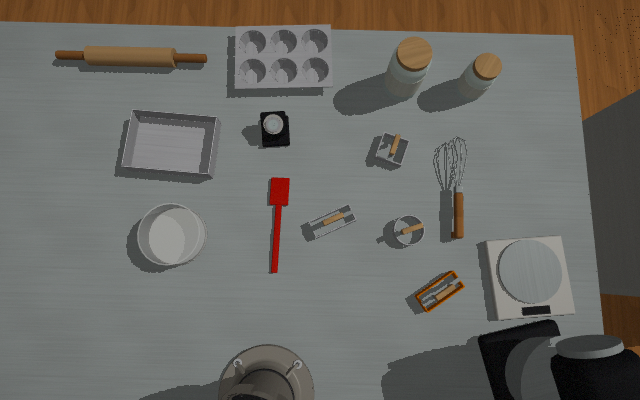

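View pics/side0.png

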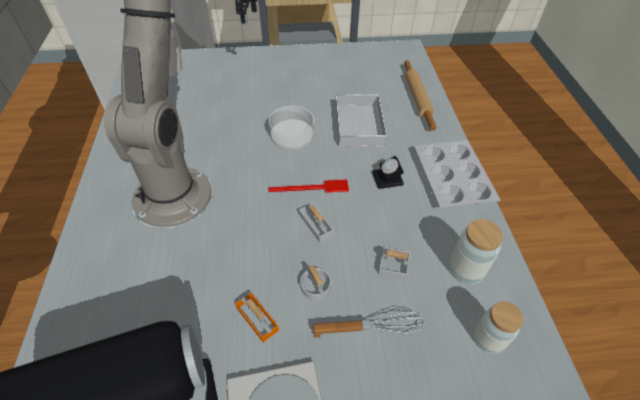

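Candidates in the top view: oblong at (331,222), square at (392,149), round at (409,231), and the orange decoy at (440,291), which I rule out by colour. One close crop will check this.

```bash
cat > h.py <<'E'
import numpy as np, cv2
from station import bot, imaging
np.set_printoptions(precision=4,suppress=True)
def proj(c,P):
    P=np.atleast_2d(P); E=np.array(c['extrinsics']); q=P@E[:3,:3].T+E[:3,3]
    return np.c_[c['cx']+c['fx']*q[:,0]/-q[:,2], c['cy']-c['fy']*q[:,1]/-q[:,2]]
def back(c,uv,z):
    uv=np.atleast_2d(uv).astype(float); E=np.array(c['extrinsics']); R=E[:3,:3]; o=-R.T@E[:3,3]
    d=np.c_[(uv[:,0]-c['cx'])/c['fx'],-(uv[:,1]-c['cy'])/c['fy'],-np.ones(len(uv))]@R
    return o+d*((z-o[2])/d[:,2])[:,None]
E
python3 - <<'E'
from h import *
t=cv2.imread('pics/top0.png'); s=cv2.imread('pics/side0.png')
def crop(im,u,v,w,h,k): return cv2.resize(im[v-h//2:v+h//2,u-w//2:u+w//2],None,fx=k,fy=k,interpolation=cv2.INTER_CUBIC)
r1=np.hstack([crop(t,331,222,52,50,5),crop(t,392,149,52,50,5),crop(t,409,231,52,50,5)])
r2=np.hstack([crop(s,316,221,52,50,5),crop(s,395,260,52,50,5),crop(s,314,281,52,50,5)])
cv2.imwrite('pics/c1.png',np.vstack([r1,r2]))
ct,cs=imaging.calibration('top'),imaging.calibration('side')
for n,im,c in(('top',t,ct),('side',s,cs)):
    hsv=cv2.cvtColor(im,cv2.COLOR_BGR2HSV)
    m=((hsv[...,0]>8)&(hsv[...,0]<24)&(hsv[...,1]>70)&(hsv[...,2]>90)).astype(np.uint8)
    k,l,st,ce=cv2.connectedComponentsWithStats(m)
    for i in range(1,k):
        if 20<st[i,4]<400: 
            ys,xs=np.where(l==i); (cx,cy),(w,h),a=cv2.minAreaRect(np.c_[xs,ys].astype(np.float32))
            print(n,st[i,4],ce[i],back(c,ce[i],.062)[0],(w,h,a))
print('obl',back(ct,[[331,222]],.0),'can',back(ct,[[172,235]],.06),'cam',back(ct,[[275,129]],.06),'tin',back(ct,[[126,111],[219,117],[122,174],[211,181]],.05))
E
```

```text
top 100 [394.92 143.67] [ 0.6315 -0.3089  0.062 ] (5.059643268585205, 19.60611915588379, 18.434947967529297)
top 288 [459.8021 215.4097] [ 0.4476 -0.47    0.062 ] (44.0, 6.0, 90.0)
top 113 [333.     218.3717] [ 0.4319 -0.1517  0.062 ] (5.178265571594238, 21.11920166015625, 66.03751373291016)
top 112 [412.2946 227.9732] [ 0.4129 -0.3501  0.062 ] (5.375871658325195, 20.87103271484375, 71.56504821777344)
top 105 [436.3905 283.581 ] [ 0.2787 -0.4063  0.062 ] (7.765801906585693, 45.48541259765625, 56.30992889404297)
top 107 [445.6636 297.7383] [ 0.2458 -0.4277  0.062 ] (8.181917190551758, 45.885074615478516, 54.9041862487793)
top 126 [445.3651 291.9206] [ 0.2594 -0.4275  0.062 ] (5.652700424194336, 21.955415725708008, 55.00798034667969)
top 68 [635.2059 349.4265] [ 0.1385 -0.8721  0.062 ] (10.0, 12.0, 90.0)
side 25 [490.96  65.72] [1.197  0.5194 0.062 ] (1.8270007371902466, 14.034687042236328, 85.2363510131836)
side 79 [79.6329 77.3671] [-0.3909  0.5717  0.062 ] (20.0, 7.0, -0.0)
side 29 [517.3793 105.7586] [1.2015 0.263  0.062 ] (14.0, 2.0, -0.0)
side 21 [ 47.5238 111.8095] [-0.4471  0.3
[... 492 characters left out ...]
157 212.988 ] [ 0.4326 -0.1564  0.062 ] (17.190336227416992, 4.823818683624268, 52.12501525878906)
side 172 [  5.9535 218.6919] [-0.4185 -0.0949  0.062 ] (21.0, 22.0, 90.0)
side 69 [ 26.4638 235.971 ] [-0.3438 -0.1603  0.062 ] (3.3498222827911377, 31.05375862121582, 84.80557250976562)
side 123 [396.5935 254.1707] [ 0.6311 -0.3135  0.062 ] (21.150720596313477, 6.074052810668945, 12.52880859375)
side 110 [315.3182 274.9091] [ 0.4126 -0.3539  0.062 ] (20.57182502746582, 5.366562843322754, 63.43495178222656)
obl [[ 0.43   -0.1488  0.    ]] can [[0.38   0.2483 0.06  ]] cam [[0.664  0.0047 0.06  ]] tin [[0.7077 0.4059 0.05  ]
 [0.6973 0.1566 0.05  ]
 [0.5349 0.3962 0.05  ]
 [0.5224 0.1646 0.05  ]]
```

View pics/c1.png

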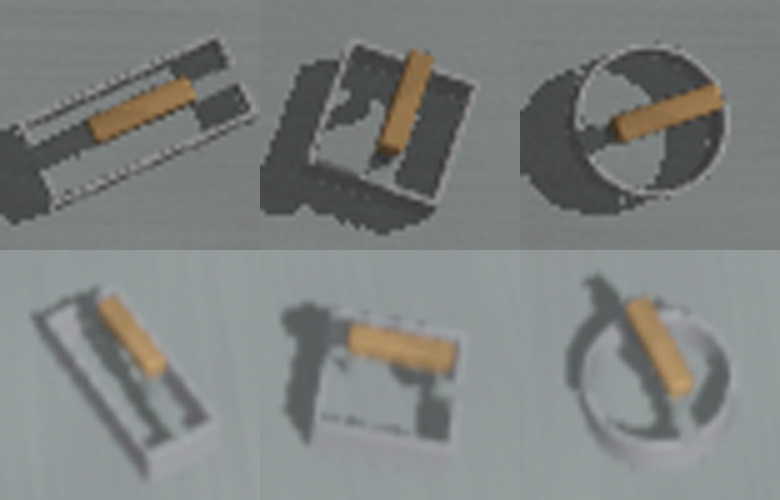

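The crop confirms the choice: oblong left, square middle, round right. Next I fit the bars and overlay the model on both views.

```bash
cat >> h.py <<'E'
from scipy.optimize import minimize
def Rz(a): return np.array([[np.cos(a),-np.sin(a),0],[np.sin(a),np.cos(a),0],[0,0,1]])
def box(lx,ly,z0,z1): return np.array([[sx*lx/2,sy*ly/2,z] for z in(z0,z1) for sx,sy in((-1,-1),(1,-1),(1,1),(-1,1))])
def wood(im):
    hsv=cv2.cvtColor(im,cv2.COLOR_BGR2HSV)
    return ((hsv[...,0]>6)&(hsv[...,0]<26)&(hsv[...,1]>60)&(hsv[...,2]>50)).astype(np.float32)
def hullmask(uv,shape,k=8):
    m=np.zeros((shape[0],shape[1]),np.uint8)
    h=cv2.convexHull(((uv+0.0)*2**k).astype(np.int32)); cv2.fillConvexPoly(m,h,255,cv2.LINE_AA,k); return m/255.
def fitbar(views,x0,bar=(.056,.014,.051,.065)):
    B=box(*bar); data=[]
    for im,c in views:
        p=proj(c,[[x0[0],x0[1],.058]])[0].astype(int); w=26
        a=max(p[0]-w,0);b=max(p[1]-w,0)
        sub=wood(im)[b:p[1]+w,a:p[0]+w]
        k=4; data.append((cv2.GaussianBlur(cv2.resize(sub,None,fx=k,fy=k,interpolation=cv2.INTER_NEAREST),(0,0),4),c,np.array([a,b]),k))
    def cost(x):
        P=B@Rz(x[2]).T+[x[0],x[1],0]; s=0
        for m,c,o,k in data:
            s+=((cv2.GaussianBlur(hullmask((proj(c,P)-o+.5)*k-.5,m.shape),(0,0),4)-m)**2).sum()
        return s
    r=min((minimize(cost,[x0[0],x0[1],a],method='Nelder-Mead',options=dict(initial_simplex=np.array([[x0[0],x0[1],a],[x0[0]+.005,x0[1],a],[x0[0],x0[1]+.005,a],[x0[0],x0[1],a+.15]]),xatol=1e-4,fatol=.1)) for a in (x0[2]-.1,x0[2]+.1)),key=lambda r:r.fun)
    return r.x,r.fun
E
python3 - <<'E'
from h import *
t=cv2.imread('pics/top0.png'); s=cv2.imread('pics/side0.png')
ct,cs=imaging.calibration('top'),imaging.calibration('side')
G={'sq':(.631,-.311,-.3),'ob':(.432,-.154,-1.15),'ro':(.413,-.352,-1.25)}
F={}
for n,g in G.items():
    for lab,v in(('both',((t,ct),(s,cs))),('top',((t,ct),)),('side',((s,cs),))):
        x,f=fitbar(v,g); print(n,lab,x,np.degrees(x[2]),f)
        if lab=='both':F[n]=x
def poly(P,closed=True):
    for im,c,o in((t2,ct,0),(s2,cs,1)):
        cv2.polylines(im,[((proj(c,P)+.5)*3-np.array(off[o])*3).astype(np.int32)],closed,(0,255,0) ,1)
off=[(100,90),(230,80)]
t2=cv2.resize(t[90:290,100:300],None,fx=2,fy=2); 
def crop(im,o,w,h): return cv2.resize(im[o[1]:o[1]+h,o[0]:o[0]+w],None,fx=3,fy=3,interpolation=cv2.INTER_CUBIC)
t2=crop(t,off[0],210,195); off[1]=(250,80); s2=crop(s,off[1],175,195)[:, :]
a=np.linspace(0,2*np.pi,60)
for z,r in((.065,.078),(.005,.074)): poly(np.c_[.38+r*np.cos(a),.248+r*np.sin(a),0*a+z])
for z in(.05,0): poly(box(.16,.23,z,z)[:4]@Rz(.03).T+[.616,.281,0])
poly(box(.085,.075,0,0)[:4]+[.665,.005,0])
L=np.array([.65,.005,.068]); poly(np.c_[L[0]+.013*np.cos(a)*.866,L[1]+.013*np.sin(a),L[2]+.013*np.cos(a)*.5])
out=np.hstack([t2,s2]); out=cv2.resize(out,(800,int(out.shape[0]*800/out.shape[1]))); cv2.imwrite('pics/ov.png',out); print(out.shape)
E
```

```text
sq both [ 0.632  -0.3094 -0.328 ] -18.792975049782402 228.3660318596362
sq top [ 0.6314 -0.3084 -0.339 ] -19.424666706906613 39.98389544592496
sq side [ 0.6318 -0.3107 -0.3431] -19.659757367562896 137.70661660003887
ob both [ 0.4322 -0.1519 -1.1289] -64.68356771275363 236.4697212582763
ob top [ 0.432  -0.1513 -1.1147] -63.86476304216583 64.27675835170263
ob side [ 0.4325 -0.1529 -1.1447] -65.58382767224637 166.6996027565183
ro both [ 0.4125 -0.3501 -1.2197] -69.88315642803973 202.74477365524822
ro top [ 0.4127 -0.3497 -1.2034] -68.94807734569308 38.626780765277246
ro side [ 0.4126 -0.3515 -1.232 ] -70.58745890520177 146.57733433480092
(405, 800, 3)
```

View pics/ov.png

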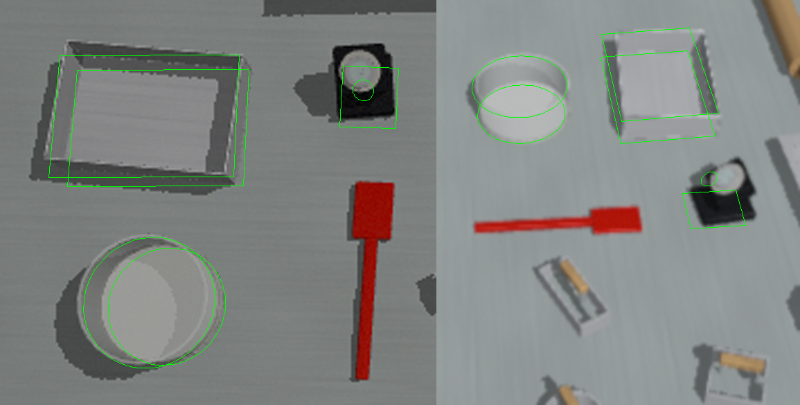

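```bash
cat >> h.py <<'E'
from scipy.spatial.transform import Rotation as Rot
def plan(*wps, yaw=None, start=None):
    """tool-frame cm shifts through world TCP waypoints at constant yaw; yaw: wanted world direction of tool x (deg, mod 180)"""
    o=bot.get_obs(); w,x,y,z=o['tool_rot']; R=Rot.from_quat([x,y,z,w]).as_matrix(); p=np.array(o['eef_pos'])
    a=np.degrees(np.arctan2(R[1,0],R[0,0])); print('t',round(o['t'],2),'p',p,'toolx deg',a,'z',R[:,2],'w',o['gripper_width'],'F',o['grasp_force'],'q7',o['q'][6])
    for q in wps:
        d=R.T@(np.array(q)-p)*100; n=int(np.ceil(np.linalg.norm(d)/4.5)); print('->',q,'cm',d,'rows>=',n,'per row',d/n); p=np.array(q)
    if yaw is not None: t=-((yaw-a+90)%180-90); print('turn',t,'rows',int(np.ceil(abs(t)/8.5)))
E
python3 -c "
from h import *
plan([.55,.25,.23],[.4125,-.350,.16],yaw=-69.9)"
```

```text
t 0.1 p [0.2601 0.6223 0.2304] toolx deg 157.32334023150713 z [-0.0005 -0.0016 -1.    ] w 0.9982096142716549 F 0.0 q7 -0.08310540011191601
-> [0.55, 0.25, 0.23] cm [-41.1051 -23.1723   0.0883] rows>= 11 per row [-3.7368 -2.1066  0.008 ]
-> [0.4125, -0.35, 0.16] cm [-10.4436 -60.6507   7.1056] rows>= 14 per row [-0.746  -4.3322  0.5075]
turn 47.22334023150714 rows 6
```

>>> carry_out --pt "-3.74 -2.11 0 0 1" --pt "-3.74 -2.11 0 0 1" --pt "-3.74 -2.11 0 0 1" --pt "-3.74 -2.11 0 0 1" --pt "-3.74 -2.11 0 0 1" --pt "-3.74 -2.11 0 0 1" --pt "-3.74 -2.11 0 0 1" --pt "-3.74 -2.11 0 0 1" --pt "-3.74 -2.11 0 0 1" --pt "-3.74 -2.11 0 0 1" --pt "-3.74 -2.11 0 0 1"

```text
t: 1.2
eef_pos: [0.5509, 0.2485, 0.231]
tool_rot: [-0.0, 0.197, 0.98, -0.0]
contact_force: [0.6, 0.1, -0.5]
gripper_width: 0.999
grasp_force: 0.0
```

>>> carry_out --pt "-0.75 -4.33 0.5 0 1" --pt "-0.75 -4.33 0.5 0 1" --pt "-0.75 -4.33 0.5 0 1" --pt "-0.75 -4.33 0.5 0 1" --pt "-0.75 -4.33 0.5 0 1" --pt "-0.75 -4.33 0.5 0 1" --pt "-0.75 -4.33 0.5 0 1" --pt "-0.75 -4.33 0.5 0 1" --pt "-0.75 -4.33 0.5 0 1" --pt "-0.75 -4.33 0.5 0 1" --pt "-0.75 -4.33 0.5 0 1" --pt "-0.75 -4.33 0.5 0 1"

```text
t: 2.4
eef_pos: [0.4323, -0.2655, 0.171]
tool_rot: [-0.0, 0.196, 0.981, 0.0]
contact_force: [0.4, 0.2, -1.0]
gripper_width: 1.001
grasp_force: 0.0
```

>>> carry_out --pt "-0.75 -4.33 0.5 0 1" --pt "-0.75 -4.33 0.5 0 1" --pt "0 0 0 7.87 1" --pt "0 0 0 7.87 1" --pt "0 0 0 7.87 1" --pt "0 0 0 7.87 1" --pt "0 0 0 7.87 1" --pt "0 0 0 7.87 1" --pt "0 0 0 0 1" --pt "0 0 0 0 1"

```text
t: 3.4
eef_pos: [0.4134, -0.3495, 0.1611]
tool_rot: [-0.0, 0.571, 0.821, -0.0]
contact_force: [-0.0, -0.6, -0.8]
gripper_width: 0.998
grasp_force: 0.0
```

```bash
python3 -c "
from h import *
plan([.4125,-.350,.10],[.4125,-.350,.042],yaw=-69.9)
im=imaging.read_camera('wrist'); cv2.imwrite('pics/w1.png',im[:,:,::-1]); c=imaging.calibration('wrist'); print(c)"
```

```text
t 3.4 p [ 0.4134 -0.3495  0.1611] toolx deg 110.32572876158751 z [-0.0006  0.0002 -1.    ] w 0.9977823972978751 F 0.0 q7 1.2342090423686307
-> [0.4125, -0.35, 0.1] cm [-0.0166 -0.1013  6.1063] rows>= 2 per row [-0.0083 -0.0506  3.0531]
-> [0.4125, -0.35, 0.042] cm [-0.002   0.0029  5.8   ] rows>= 2 per row [-0.001   0.0014  2.9   ]
turn 0.22572876158750432 rows 1
{'fx': 311.1915548381495, 'fy': 311.1915548381495, 'cx': 318.72209287931827, 'cy': 203.4691678999423, 'extrinsics': array([[ 0.9379,  0.3469, -0.0003, -0.2673],
       [-0.3346,  0.9044, -0.2647,  0.4701],
       [-0.0916,  0.2484,  0.9643, -0.186 ],
       [ 0.    ,  0.    ,  0.    ,  1.    ]])}
```

View pics/w1.png

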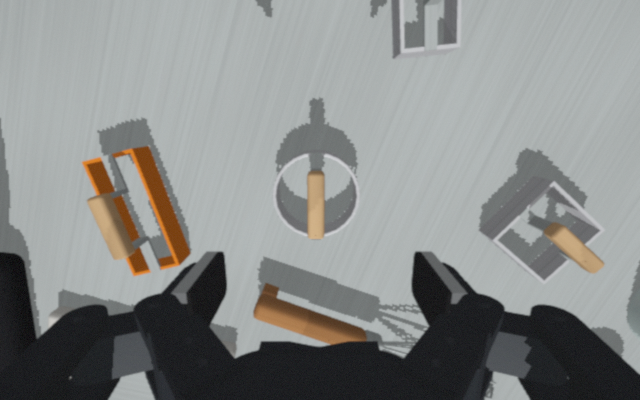

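Wrist view: the round cutter's bar at (316,205) sits midway between the fingers and lines up with them; the orange decoy is at left and the whisk is clear.

>>> carry_out --pt "0 -0.1 3 0 1" --pt "0 0 3 0 1" --pt "0 0 3 0 1" --pt "0 0 2 0 1" --pt "0 0 1.1 0 1" --pt "0 0 0 0 -1" --pt "0 0 0 0 -1" --pt "0 0 0 0 -1" --pt "0 0 0 0 -1" --pt "0 0 0 0 -1" --pt "0 0 0 0 -1" --pt "0 0 0 0 -1" --force 50

```text
t: 4.65
eef_pos: [0.413, -0.3503, 0.0411]
tool_rot: [0.001, 0.573, 0.82, 0.0]
contact_force: [-0.3, 0.3, 6.6]
gripper_width: 0.154
grasp_force: 49.2
```

```bash
python3 -c "
from h import *
plan([.4125,-.350,.17],[.50,-.05,.19],[.382,.255,.19],[.382,.255,.046])"
```

```text
t 4.65 p [ 0.413  -0.3503  0.0411] toolx deg 110.10651417362902 z [ 0.0012 -0.0003 -1.    ] w 0.15411517018288592 F 49.24333155155182 q7 1.3633670828289821
-> [0.4125, -0.35, 0.17] cm [  0.0416  -0.0245 -12.8934] rows>= 3 per row [ 0.0139 -0.0082 -4.2978]
-> [0.5, -0.05, 0.19] cm [25.1623 18.5317 -1.999 ] rows>= 7 per row [ 3.5946  2.6474 -0.2856]
-> [0.382, 0.255, 0.19] cm [32.6976 -0.596  -0.023 ] rows>= 8 per row [ 4.0872 -0.0745 -0.0029]
-> [0.382, 0.255, 0.046] cm [ 0.0099 -0.0142 14.4   ] rows>= 4 per row [ 0.0025 -0.0035  3.6   ]
```

>>> carry_out --pt "0 0 -2 0 -1" --pt "0 0 -4 0 -1" --pt "0 0 -4.4 0 -1" --pt "0 0 -2.5 0 -1" --pt "3.6 2.65 -0.3 0 -1" --pt "3.6 2.65 -0.3 0 -1" --pt "3.6 2.65 -0.3 0 -1" --pt "3.6 2.65 -0.3 0 -1" --pt "3.6 2.65 -0.3 0 -1" --pt "3.6 2.65 -0.3 0 -1" --pt "3.6 2.65 -0.2 0 -1"

```text
t: 5.75
eef_pos: [0.5002, -0.0478, 0.1896]
tool_rot: [0.0, 0.573, 0.82, 0.0]
contact_force: [0.5, 0.8, -0.9]
gripper_width: 0.15
grasp_force: 49.0
```

>>> carry_out --pt "4.08 -0.07 0 0 -1" --pt "4.08 -0.07 0 0 -1" --pt "4.08 -0.07 0 0 -1" --pt "4.08 -0.07 0 0 -1" --pt "4.08 -0.07 0 0 -1" --pt "4.08 -0.07 0 0 -1" --pt "4.08 -0.07 0 0 -1" --pt "4.08 -0.07 0 0 -1" --pt "0 0 0 0 -1" --pt "0 0 0 0 -1"

```text
t: 6.75
eef_pos: [0.3822, 0.2553, 0.1892]
tool_rot: [0.0, 0.572, 0.82, -0.0]
contact_force: [-0.4, -1.5, -1.3]
gripper_width: 0.15
grasp_force: 49.1
```

Run:
```python
from h import *
plan([.382,.255,.046])
im=imaging.read_camera('top'); ct=imaging.calibration('top'); s=imaging.read_camera('side'); cs=imaging.calibration('side')
a=np.linspace(0,2*np.pi,60); outs=[]
for i,c,o in((im,ct,(110,140)),(s,cs,(230,60))):
    k=4; g=cv2.resize(i[o[1]:o[1]+130,o[0]:o[0]+100,::-1],None,fx=k,fy=k,interpolation=cv2.INTER_CUBIC)
    for z,r in((.065,.078),(.005,.074)): cv2.polylines(g,[((proj(c,np.c_[.382+r*np.cos(a),.255+r*np.sin(a),0*a+z])+.5-o)*k).astype(np.int32)],True,(0,255,0),1)
    outs.append(g)
cv2.imwrite('pics/o2.png',np.hstack(outs))
```

```text
t 6.75 p [0.3822 0.2553 0.1892] toolx deg 110.24352282231271 z [-0.0002 -0.0005 -1.    ] w 0.15046470050934746 F 49.073161482810974 q7 -0.2760758988329815
-> [0.382, 0.255, 0.046] cm [-0.0151 -0.021  14.3167] rows>= 4 per row [-0.0038 -0.0053  3.5792]
```

View pics/o2.png

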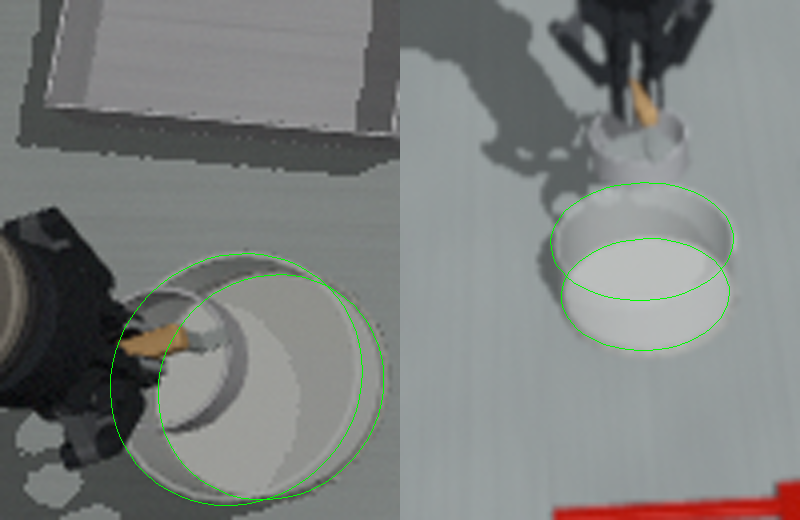

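The canister overlay matches the image, and the round cutter hangs upright above it. Lowering and releasing.

>>> carry_out --pt "0 0 4 0 -1" --pt "0 0 4 0 -1" --pt "0 0 3.3 0 -1" --pt "0 0 2 0 -1" --pt "0 0 1 0 -1" --pt "0 0 0 0 -1" --pt "0 0 0 0 0" --pt "0 0 0 0 0" --pt "0 0 0 0 0" --pt "0 0 0 0 0"

```text
t: 7.85
eef_pos: [0.383, 0.2551, 0.0467]
tool_rot: [0.0, 0.573, 0.82, 0.001]
contact_force: [0.5, 0.1, -0.5]
gripper_width: 0.506
grasp_force: 0.0
```

>>> carry_out --pt "0 0 -1 0 0" --pt "0 0 -3 0 0" --pt "0 0 -5 0 0" --pt "0 0 -5 0 0.5" --pt "0 0 0 0 1"

```text
t: 8.35
eef_pos: [0.3861, 0.2572, 0.1929]
tool_rot: [0.001, 0.573, 0.819, 0.006]
contact_force: [0.4, 1.0, -0.8]
gripper_width: 0.822
grasp_force: 0.0
```

```bash
python3 -c "
from h import *
plan([.50,-.05,.19],[.432,-.152,.16],[.432,-.152,.040],yaw=-64.7)"
```

```text
t 8.35 p [0.3861 0.2572 0.1929] toolx deg 110.06652200477363 z [ 0.008   0.0091 -0.9999] w 0.8215252705234573 F 0.0 q7 -0.26880534965361
-> [0.5, -0.05, 0.19] cm [-32.7691   0.1586   0.1019] rows>= 8 per row [-4.0961  0.0198  0.0127]
-> [0.432, -0.152, 0.16] cm [-7.2648 -9.9179  2.8528] rows>= 3 per row [-2.4216 -3.306   0.9509]
-> [0.432, -0.152, 0.04] cm [-0.069  -0.1279 11.9991] rows>= 3 per row [-0.023  -0.0426  3.9997]
turn -5.233477995226366 rows 1
```

>>> carry_out --pt "-4.1 0 0 0 1" --pt "-4.1 0 0 0 1" --pt "-4.1 0 0 0 1" --pt "-4.1 0 0 0 1" --pt "-4.1 0 0 0 1" --pt "-4.1 0 0 0 1" --pt "-4.1 0 0 0 1" --pt "-4.1 0 0 0 1" --pt "-2.4 -3.3 0.9 0 1" --pt "-2.4 -3.3 1 0 1" --pt "-2.4 -3.3 1 0 1" --pt "0 0 0 -5 1"

```text
t: 9.55
eef_pos: [0.4224, -0.1588, 0.1564]
tool_rot: [-0.002, 0.539, 0.842, -0.001]
contact_force: [0.6, 0.9, 0.9]
gripper_width: 1.001
grasp_force: 0.0
```

>>> carry_out --pt "0 0 0 0 1" --pt "0 0 0 0 1"

```text
t: 9.75
eef_pos: [0.4277, -0.1543, 0.1576]
tool_rot: [0.0, 0.537, 0.844, 0.0]
contact_force: [-0.8, 0.9, -0.1]
gripper_width: 0.997
grasp_force: 0.0
```

Run:
```python
from h import *
plan([.4322,-.1519,.040],yaw=-64.7)
t=imaging.read_camera('top')[:,:,::-1]; s=imaging.read_camera('side')[:,:,::-1]
c=imaging.calibration('wrist'); w=imaging.read_camera('wrist')[:,:,::-1]
cv2.imwrite('pics/ws.png',w)
m=wood(w).astype(np.uint8); k,l,st,ce=cv2.connectedComponentsWithStats(m)
for i in range(1,k):
    if st[i,4]>150: print(st[i],ce[i],back(c,ce[i],.06))
print(proj(c,[[.4322,-.1519,.058],[.4322,-.1519,.0]]))
```

```text
t 9.75 p [ 0.4277 -0.1543  0.1576] toolx deg 115.02738714597491 z [ 0.0007  0.0003 -1.    ] w 0.9974600526245665 F 0.0 q7 0.8659804625562532
-> [0.4322, -0.1519, 0.04] cm [ 0.026   0.5037 11.7587] rows>= 3 per row [0.0087 0.1679 3.9196]
turn -0.27261285402508406 rows 1
[ 314  170   18   69 1154] [322.2946 204.4801] [[ 0.4313 -0.1521  0.06  ]]
[  17  293   71   52 1336] [ 48.363  312.2126] [[ 0.2541 -0.3444  0.06  ]]
[[323.3946 204.1266]
 [322.5127 188.4287]]
```

>>> carry_out --pt "0 0.47 3 0 1" --pt "0 0 3 0 1" --pt "0 0 3 0 1" --pt "0 0 1.7 0 1" --pt "0 0 1 0 1" --pt "0 0 0 0 -1" --pt "0 0 0 0 -1" --pt "0 0 0 0 -1" --pt "0 0 0 0 -1" --pt "0 0 0 0 -1" --pt "0 0 0 0 -1" --pt "0 0 0 0 -1"

```text
t: 11.1
eef_pos: [0.4318, -0.1528, 0.0408]
tool_rot: [0.0, 0.537, 0.844, 0.0]
contact_force: [-2.2, 0.1, 6.6]
gripper_width: 0.156
grasp_force: 53.4
```

```bash
python3 -c "
from h import *
plan([.432,-.152,.19],[.50,.05,.20],[.620,.286,.2],[.620,.286,.044],yaw=85)"
```

```text
t 11.1 p [ 0.4318 -0.1528  0.0408] toolx deg 115.09397171612702 z [ 0.0008  0.0002 -1.    ] w 0.15617889995347775 F 53.3916449546814 q7 1.0676949694995332
-> [0.432, -0.152, 0.19] cm [  0.0628   0.0649 -14.9226] rows>= 4 per row [ 0.0157  0.0162 -3.7307]
-> [0.5, 0.05, 0.2] cm [15.4093 14.7259 -0.9898] rows>= 5 per row [ 3.0819  2.9452 -0.198 ]
-> [0.62, 0.286, 0.2] cm [16.2832 20.8762  0.0153] rows>= 6 per row [2.7139 3.4794 0.0026]
-> [0.62, 0.286, 0.044] cm [ 0.0024 -0.0133 15.6   ] rows>= 4 per row [ 0.0006 -0.0033  3.9   ]
turn 30.093971716127015 rows 4
```

>>> carry_out --pt "0 0 -3 0 -1" --pt "0 0 -4 0 -1" --pt "0 0 -4 0 -1" --pt "0 0 -4 0 -1" --pt "3.08 2.95 -0.2 0 -1" --pt "3.08 2.95 -0.2 0 -1" --pt "3.08 2.95 -0.2 0 -1" --pt "3.08 2.95 -0.2 0 -1" --pt "3.08 2.95 -0.2 0 -1"

```text
t: 12.0
eef_pos: [0.4996, 0.051, 0.2004]
tool_rot: [-0.0, 0.537, 0.844, 0.0]
contact_force: [0.8, -0.9, -1.1]
gripper_width: 0.155
grasp_force: 52.3
```

>>> carry_out --pt "2.8 3.6 0 0 -1" --pt "2.8 3.6 0 0 -1" --pt "2.8 3.6 0 0 -1" --pt "2.8 3.6 0 0 -1" --pt "2.8 3.6 0 0 -1" --pt "2.8 3.6 0 0 -1" --pt "0 0 0 7.5 -1" --pt "0 0 0 7.5 -1" --pt "0 0 0 7.5 -1" --pt "0 0 0 7.5 -1" --pt "0 0 0 0 -1"

```text
t: 13.1
eef_pos: [0.6235, 0.2931, 0.1995]
tool_rot: [0.0, 0.737, 0.676, -0.001]
contact_force: [-0.2, 0.1, -0.9]
gripper_width: 0.151
grasp_force: 52.3
```

Run:
```python
from h import *
plan([.632,.288,.044],yaw=85)
im=imaging.read_camera('top'); ct=imaging.calibration('top'); s=imaging.read_camera('side'); cs=imaging.calibration('side')
outs=[]
for i,c,o in((im,ct,(110,90)),(s,cs,(310,80))):
    k=4; g=cv2.resize(i[o[1]:o[1]+110,o[0]:o[0]+100,::-1],None,fx=k,fy=k,interpolation=cv2.INTER_CUBIC)
    for z in(.05,0): cv2.polylines(g,[((proj(c,box(.16,.23,z,z)[:4]@Rz(np.radians(-4.5)).T+[.627,.286,0])+.5-o)*k).astype(np.int32)],True,(0,255,0),1)
    outs.append(g)
cv2.imwrite('pics/o3.png',np.hstack(outs))
```

```text
t 13.1 p [0.6235 0.2931 0.1995] toolx deg 85.05164060990417 z [-0.001  -0.0011 -1.    ] w 0.15097920486776453 F 52.2842413187027 q7 -0.31253646667560664
-> [0.632, 0.288, 0.044] cm [-0.4167  0.9065 15.5527] rows>= 4 per row [-0.1042  0.2266  3.8882]
turn 0.051640609904168855 rows 1
```

View pics/o3.png

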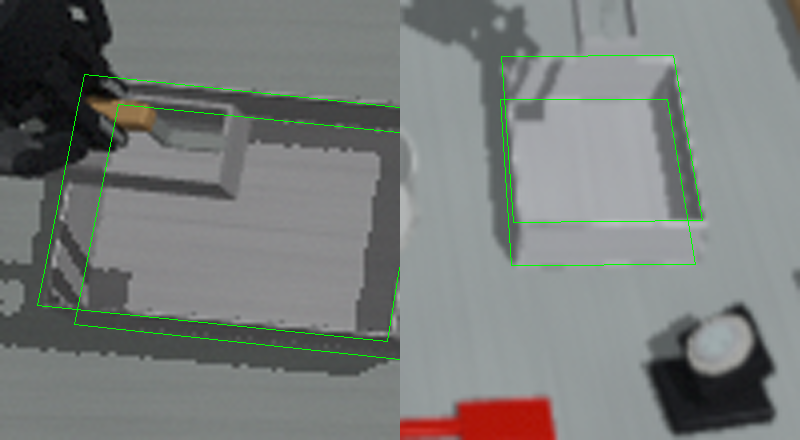

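The tin overlay fits within a few mm and the oblong hangs over it. Lowering and releasing.

>>> carry_out --pt "-0.4 0.45 0 0 -1" --pt "-0.4 0.45 3 0 -1" --pt "0 0 4 0 -1" --pt "0 0 4 0 -1" --pt "0 0 3 0 -1" --pt "0 0 1.5 0 -1" --pt "0 0 0 0 -1" --pt "0 0 0 0 0" --pt "0 0 0 0 0" --pt "0 0 0 0 0" --pt "0 0 0 0 0"

```text
t: 14.3
eef_pos: [0.6328, 0.2845, 0.0459]
tool_rot: [0.0, 0.737, 0.676, 0.001]
contact_force: [-0.3, -0.2, 0.5]
gripper_width: 0.5
grasp_force: 0.0
```

>>> carry_out --pt "0 0 -1 0 0" --pt "0 0 -3 0 0" --pt "0 0 -5 0 0" --pt "0 0 -5 0 0.5" --pt "0 0 -3 0 1" --pt "0 0 0 0 1"

```text
t: 14.9
eef_pos: [0.6354, 0.2847, 0.2222]
tool_rot: [0.001, 0.737, 0.676, 0.005]
contact_force: [-0.2, -0.8, -0.1]
gripper_width: 0.978
grasp_force: 0.0
```

```bash
python3 -c "
from h import *
plan([.58,.0,.26],[.58,-.0,.26],[.632,-.309,.2],yaw=-19.2+90)"
```

```text
t 14.9 p [0.6354 0.2847 0.2222] toolx deg 85.08086296567969 z [ 0.0091  0.0048 -0.9999] w 0.9776513022260415 F 0.0 q7 -0.30031156408632925
-> [0.58, 0.0, 0.26] cm [-28.8226  -3.0488  -3.967 ] rows>= 7 per row [-4.1175 -0.4355 -0.5667]
-> [0.58, -0.0, 0.26] cm [0. 0. 0.] rows>= 0 per row [nan nan nan]
-> [0.632, -0.309, 0.2] cm [-30.373    7.7799   5.8995] rows>= 8 per row [-3.7966  0.9725  0.7374]
turn 14.280862965679688 rows 2h.py:40: RuntimeWarning: invalid value encountered in divide
  d=R.T@(np.array(q)-p)*100; n=int(np.ceil(np.linalg.norm(d)/4.5)); print('->',q,'cm',d,'rows>=',n,'per row',d/n); p=np.array(q)
```

>>> carry_out --pt "-4 0.75 -0.7 0 1" --pt "-4 0.75 -0.7 0 1" --pt "-4 0.75 -0.7 0 1" --pt "-4 0.75 -0.7 0 1" --pt "-4 0.75 -0.7 0 1" --pt "-4 0.75 -0.7 0 1" --pt "-4 0.75 -0.7 0 1" --pt "0 0 0 7.15 1" --pt "0 0 0 7.15 1" --pt "0 0 0 0 1" --pt "0 0 0 0 1"

```text
t: 16.0
eef_pos: [0.6605, 0.0012, 0.264]
tool_rot: [-0.0, 0.814, 0.581, -0.0]
contact_force: [0.5, 0.1, -0.1]
gripper_width: 0.998
grasp_force: 0.0
```

Run:
```python
from h import *
plan([.632,-.309,.16],yaw=70.8)
c=imaging.calibration('wrist'); w=imaging.read_camera('wrist')[:,:,::-1]; cv2.imwrite('pics/w4.png',w)
import pickle; pickle.dump(c,open('w4.pkl','wb'))
g=w.copy(); a=np.linspace(0,2*np.pi,60)
C=np.array([.692,.010,0]); psi=0
def pl(P): cv2.polylines(g,[np.round(proj(c,P)).astype(np.int32)],True,(0,255,0),1)
pl(box(.085,.075,0,0)[:4]@Rz(psi).T+C)
print('px of guess',proj(c,[C+[-.01,0,.068]]))
v=proj(c,[C+[-.01,0,.04]])[0].astype(int); a0,b0=max(v[0]-130,0),max(v[1]-100,0)
cv2.imwrite('pics/w4c.png',cv2.resize(g[b0:b0+200,a0:a0+260],None,fx=3,fy=3)); print(a0,b0)
```

```text
t 16.0 p [0.6605 0.0012 0.264 ] toolx deg 71.0187627182882 z [-0.0007 -0.0002 -1.    ] w 0.99793699718105 F 0.0 q7 -0.1144915100147688
-> [0.632, -0.309, 0.16] cm [-30.2556   7.4042  10.4062] rows>= 8 per row [-3.7819  0.9255  1.3008]
turn 0.21876271828820393 rows 1
px of guess [[334.3496 167.5955]]
203 63
```

View pics/w4c.png

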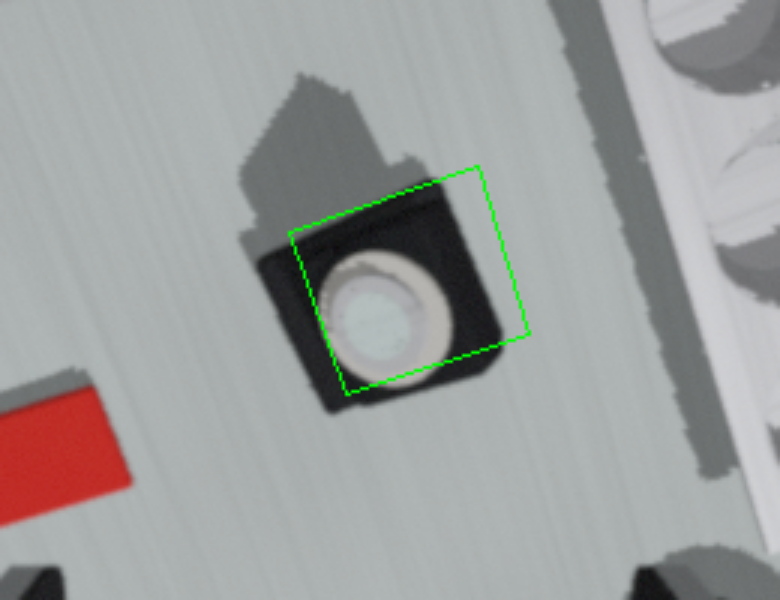

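The lens glass is at about crop (379,321), which is wrist pixel (329,170), and the camera looks yawed about 5°. I'll fit its silhouette over the three views.

```bash
cat > fitcam.py <<'E'
from h import *
import pickle
V=[]
for f,c in(('pics/w4.png',pickle.load(open('w4.pkl','rb'))),('pics/top0.png',imaging.calibration('top')),('pics/side0.png',imaging.calibration('side'))):
    im=cv2.imread(f); wst=f.startswith('pics/w'); p=proj(c,[[.68,.01,.03]])[0].astype(int); r=80 if wst else 28
    o=p-r; sub=im[o[1]:o[1]+2*r,o[0]:o[0]+2*r]; m=(sub.max(2)<(62 if wst else 55)).astype(np.uint8)
    cs,_=cv2.findContours(m,cv2.RETR_EXTERNAL,cv2.CHAIN_APPROX_NONE); k=3 if wst else 8
    cmax=max(cs,key=lambda q:cv2.contourArea(q)); M=np.zeros_like(m); cv2.drawContours(M,[cv2.convexHull(cmax)],-1,1,-1)
    V.append((cv2.GaussianBlur(cv2.resize(M.astype(float),None,fx=k,fy=k,interpolation=cv2.INTER_NEAREST),(0,0),3),c,o,k,m))
    print(f,M.sum(),m.sum())
S=np.array([-.5,0,np.cos(np.pi/6)]); XL=np.array([np.cos(np.pi/6),0,.5])
def model(x):
    cx,cy,psi,ox,h,s=x; R=Rz(psi)
    foot=box(.085,.075,0,h); L=np.array([ox,0,.068])
    hb=np.array([L+XL*q[0]+np.array([0,1,0])*q[1]+S*(q[2]) for q in box(.060,.065,-s-.034,-s)])
    return [foot@R.T+[cx,cy,0],hb@R.T+[cx,cy,0]],L@R.T+[cx,cy,0]
def cost(x):
    s=0
    P=np.vstack(model(x)[0])
    for m,c,o,k,_ in V:
        s+=((cv2.GaussianBlur(hullmask((proj(c,P)-o+.5)*k-.5,m.shape),(0,0),3)-m)**2).sum()
    return s+1e5*(max(0,-x[5])+max(0,.005-x[4]))
x0=np.array([.683,.008,.08,-.01,.012,.008]); best=None
for p0 in(-.05,.05,.12):
    x=x0.copy(); x[2]=p0; sim=np.vstack([x]+[x+d for d in np.diag([.006,.006,.08,.008,.005,.006])])
    r=minimize(cost,x,method='Nelder-Mead',options=dict(initial_simplex=sim,maxiter=500)); r.fun,print(p0,r.x,r.fun)
    if best is None or r.fun<best.fun:best=r
print('lens',model(best.x)[1]); 
c=V[0][1]; print('glass by pixel (z .068)',back(c,[[329.3,169.9]],.068),'model px',proj(c,[model(best.x)[1]]))
# glass / ring ellipse centres
w=cv2.imread('pics/w4.png'); o=V[0][2]; m=V[0][4]
cs,hi=cv2.findContours((w[120:220,290:380].min(2)>120).astype(np.uint8),cv2.RETR_EXTERNAL,cv2.CHAIN_APPROX_NONE)
for q in cs:
    if len(q)>60: print('ring ellipse',cv2.fitEllipse(q),'+290,120')
print('obs silhouettes');
E
python3 fitcam.py
```

```text
pics/w4.png 4082 2324
pics/top0.png 990 628
pics/side0.png 569 438
-0.05 [ 0.679   0.0107  0.0831 -0.0131  0.0074  0.032 ] 13346.237437197247
0.05 [ 0.6792  0.0105  0.0881 -0.0138  0.0073  0.0325] 13380.948164180545
0.12 [ 0.6788  0.0106  0.0759 -0.0113  0.0055  0.0193] 14060.186263384314
lens [0.666  0.0096 0.068 ]
glass by pixel (z .068) [[0.676  0.0094 0.068 ]] model px [[320.6142 172.677 ]]
ring ellipse ((41.050193786621094, 48.99348068237305), (39.91693878173828, 46.04393768310547), 141.16880798339844) +290,120
ring ellipse ((46.56920623779297, 52.07395935058594), (93.45263671875, 113.13841247558594), 12.044925689697266) +290,120
obs silhouettes
```

Run:
```python
from h import *
import pickle
cw=pickle.load(open('w4.pkl','rb')); ct,cs=imaging.calibration('top'),imaging.calibration('side')
obs=[(cw,(331.05,169.0))]
for f,c in(('pics/top0.png',ct),('pics/side0.png',cs)):
    im=cv2.imread(f); p=proj(c,[[.676,.0094,.068]])[0].round().astype(int); r=9
    sub=im[p[1]-r:p[1]+r+1,p[0]-r:p[0]+r+1]; print(f,p,'\n',sub.max(2)[::1])
```

```text
pics/top0.png [273 123] 
 [[ 19  18  18  21  22  33  83  84 104 108 108  59  44  27  22  18  24  22
   24]
 [ 20  17  23  31  82 132 135 134 134 133 133 135 133 111  45  26  21  19
   24]
 [ 22  24  56 132 134 134 135 132 134 133 133 135 134 135 134  86  26  21
   24]
 [ 21  51 133 133 132 134 130 120 119 126 125 131 135 134 135 133  84  25
   18]
 [ 18 105 134 133 119 119 129 123 121 126 126 126 127 115 134 133 133  57
   20]
 [ 80 134 134 132 126 127 128 124 128 130 129 126 125 125 129 132 134 135
   33]
 [133 134 134 127 127 129 132 139 139 141 139 137 128 124 125 104 135 134
   83]
 [133 133 110 126 129 138 140 140 138 141 140 139 136 127 125 125 135 134
  133]
 [132  91 118 125 131 142 142 141 137 141 139 140 140 133 125 125 119 135
  134]
 [ 89  92 123 127 136 142 140 139 137 141 124 139 138 140 126 125 129 135
  133]
 [ 92  91 123 127 137 141 140 140 138 140 139 139 140 140 129 126 129 135
  135]
 [133  92 122 128 135 141 143 138 138 125 124 140 141 139 129 127 130 133
  135]
 [ 94  91 114 126 132 141 141 140 138 139 140 141 140 134 126 125 130 134
  133]
 [133  92 108 127 127
[... 1332 characters left out ...]
 171 171 171 165 164 165 161 163 162 160 141
   84]
 [ 50  61 125 139 154 163 164 169 172 172 167 162 162 161 165 163 160 126
   67]
 [ 63  71 132 138 151 157 163 169 171 171 168 162 161 165 164 163 151 100
   47]
 [ 62  69 139 137 145 154 160 162 163 164 162 161 163 161 162 162 130  71
   34]
 [ 43  51 119 141 136 140 150 153 155 156 158 161 163 160 162 146  95  47
   29]
 [ 24  29  86 143 148 147 147 147 149 153 157 161 161 160 145 106  57  36
   34]
 [ 18  21  55 115 145 155 154 153 154 156 158 158 142 125  97  58  37  33
   34]
 [ 20  19  27  64 104 128 135 146 151 143 134 121  94  63  46  35  32  31
   30]
 [ 20  18  18  29  49  72  84 102 108  97  80  59  43  35  32  30  28  29
   28]]
```

Run:
```python
from h import *
import pickle
from scipy.optimize import least_squares
cw=pickle.load(open('w4.pkl','rb')); ct,cs=imaging.calibration('top'),imaging.calibration('side')
O=[(cw,(329.5,170.0)),(ct,(272.9,124.3)),(cs,(388.5,164.5))]
for c,p in O: print(back(c,[p],.068))
r=least_squares(lambda X:np.ravel([(proj(c,[X])[0]-p)/s for (c,p),s in zip(O,(1,.5,.6))]),[.676,.009,.068]); print(r.x)
plan([.632,-.309,.16],yaw=70.8)
```

```text
[[0.6761 0.0092 0.068 ]]
[[0.6738 0.0098 0.068 ]]
[[0.6747 0.008  0.068 ]]
[0.6755 0.0094 0.0659]
t 16.05 p [0.6605 0.0013 0.264 ] toolx deg 71.01268897204577 z [-0.0006 -0.     -1.    ] w 0.9979132098837449 F 0.0 q7 -0.1147433089218977
-> [0.632, -0.309, 0.16] cm [-30.2663   7.406   10.407 ] rows>= 8 per row [-3.7833  0.9258  1.3009]
turn 0.2126889720457683 rows 1
```

>>> carry_out --pt "-3.78 0.93 1.3 0 1" --pt "-3.78 0.93 1.3 0 1" --pt "-3.78 0.93 1.3 0 1" --pt "-3.78 0.93 1.3 0 1" --pt "-3.78 0.93 1.3 0 1" --pt "-3.78 0.93 1.3 0 1" --pt "-3.78 0.93 1.3 0 1" --pt "-3.78 0.93 1.3 0.2 1" --pt "0 0 0 0 1" --pt "0 0 0 0 1" --pt "0 0 0 0 1"

```text
t: 17.15
eef_pos: [0.6324, -0.3077, 0.1603]
tool_rot: [-0.0, 0.815, 0.579, 0.001]
contact_force: [-0.7, 0.2, -0.1]
gripper_width: 0.999
grasp_force: 0.0
```

Run:
```python
from h import *
plan([.632,-.3094,.037],yaw=71)
c=imaging.calibration('wrist'); w=imaging.read_camera('wrist')[:,:,::-1]; cv2.imwrite('pics/w5.png',w)
m=wood(w).astype(np.uint8); k,l,st,ce=cv2.connectedComponentsWithStats(m)
for i in range(1,k):
    if st[i,4]>300:
        ys,xs=np.where(l==i); P=back(c,np.c_[xs,ys],.065)
        v=np.linalg.svd(P[:,:2]-P[:,:2].mean(0),full_matrices=False)[2][0]
        print(st[i],ce[i],P.mean(0),np.degrees(np.arctan2(v[1],v[0])))
```

```text
t 17.15 p [ 0.6324 -0.3077  0.1603] toolx deg 70.76131442392173 z [ 0.0005  0.001  -1.    ] w 0.9994315403998675 F 0.0 q7 0.39999695183511363
-> [0.632, -0.3094, 0.037] cm [-0.1858  0.021  12.3334] rows>= 3 per row [-0.0619  0.007   4.1111]
turn -0.238685576078268 rows 1
[628 168  12  76 627] [634.6906 206.8373] [ 0.87   -0.3912  0.065 ] -94.20203262881522
[ 284  199   69   19 1240] [318.0274 208.3887] [ 0.6318 -0.3092  0.065 ] -19.06671920135367
[  0 345  27  29 325] [ 10.5569 357.0954] [ 0.3188 -0.3503  0.065 ] -156.7182518759604
```

>>> carry_out --pt "-0.15 0 3 0 1" --pt "0 0 3 0 1" --pt "0 0 3 0 1" --pt "0 0 2.3 0 1" --pt "0 0 1 0 1" --pt "0 0 0 0 -1" --pt "0 0 0 0 -1" --pt "0 0 0 0 -1" --pt "0 0 0 0 -1" --pt "0 0 0 0 -1" --force 40

```text
t: 18.2
eef_pos: [0.6322, -0.3111, 0.0391]
tool_rot: [0.001, 0.816, 0.578, 0.001]
contact_force: [-0.3, -0.2, 6.3]
gripper_width: 0.644
grasp_force: 43.0
```

>>> carry_out --pt "0 0 -2 0 -1" --pt "0 0 -4 0 -1" --pt "0 0 -4 0 -1" --pt "0 0 -4 0 -1" --pt "0 0 -3 0 -1" --pt "0 0 0 0 -1" --pt "0 0 0 0 -1"

```text
t: 18.9
eef_pos: [0.6311, -0.3108, 0.2088]
tool_rot: [0.001, 0.816, 0.578, 0.001]
contact_force: [-1.1, 0.2, -1.6]
gripper_width: 0.646
grasp_force: 42.9
```

Run:
```python
from h import *
plan([.55,0,.24],[.50,.225,.24],yaw=-4.5)
ims=[imaging.read_camera(n)[:,:,::-1] for n in('wrist','side')]
p=proj(imaging.calibration('side'),[[.632,-.309,.2]])[0].astype(int); s=ims[1][max(p[1]-70,0):p[1]+70,p[0]-50:p[0]+50]
print(p,s.shape)
cv2.imwrite('pics/g5.png',np.hstack([cv2.resize(ims[0][120:,110:530],(525,350)),cv2.resize(s,(250,350))]))
```

```text
t 18.9 p [ 0.6311 -0.3108  0.2088] toolx deg 70.58865843774775 z [ 0.0018 -0.0002 -1.    ] w 0.6464506977135579 F 42.90815591812134 q7 0.3787813889639287
-> [0.55, 0, 0.24] cm [ 26.6187 -17.9706  -3.1454] rows>= 8 per row [ 3.3273 -2.2463 -0.3932]
-> [0.5, 0.225, 0.24] cm [ 19.5593 -12.1936  -0.0143] rows>= 6 per row [ 3.2599 -2.0323 -0.0024]
turn 75.08865843774775 rows 9
[404 221] (140, 100, 3)
```

View pics/g5.png

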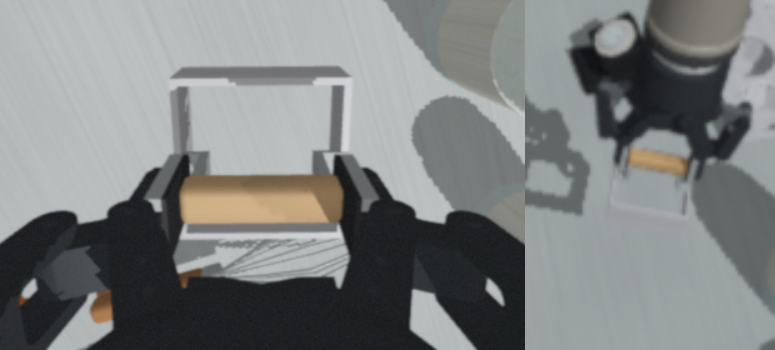

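Wrist view: the bar is held end to end at crop (262,200), upright. The tool cannot tilt itself, so I will pivot the cutter about the bar axis by pressing its far side on the tin's near rim.

>>> carry_out --pt "3.33 -2.25 -0.4 0 -1" --pt "3.33 -2.25 -0.4 0 -1" --pt "3.33 -2.25 -0.4 0 -1" --pt "3.33 -2.25 -0.4 0 -1" --pt "3.33 -2.25 -0.4 0 -1" --pt "3.33 -2.25 -0.4 0 -1" --pt "3.33 -2.25 -0.4 0 -1" --pt "3.33 -2.25 -0.4 0 -1"

```text
t: 19.8
eef_pos: [0.5482, 0.002, 0.2382]
tool_rot: [-0.001, 0.816, 0.578, -0.001]
contact_force: [1.4, -0.3, -0.7]
gripper_width: 0.647
grasp_force: 43.0
```

>>> carry_out --pt "3.26 -2.03 0 0 -1" --pt "3.26 -2.03 0 0 -1" --pt "3.26 -2.03 0 0 -1" --pt "3.26 -2.03 0 0 -1" --pt "3.26 -2.03 0 0 -1" --pt "3.26 -2.03 0 0 -1" --pt "0 0 0 8.35 -1" --pt "0 0 0 8.35 -1" --pt "0 0 0 8.35 -1" --pt "0 0 0 8.35 -1" --pt "0 0 0 8.35 -1" --pt "0 0 0 8.35 -1"

```text
t: 21.0
eef_pos: [0.4989, 0.225, 0.2381]
tool_rot: [0.001, 0.985, 0.175, -0.001]
contact_force: [-0.8, 0.3, -1.0]
gripper_width: 0.649
grasp_force: 43.0
```

>>> carry_out --pt "0 0 0 8.35 -1" --pt "0 0 0 8.35 -1" --pt "0 0 0 8.35 -1" --pt "0 0 0 0 -1" --pt "0 0 0 0 -1"

```text
t: 21.5
eef_pos: [0.4993, 0.2252, 0.2385]
tool_rot: [0.001, 0.999, -0.038, -0.001]
contact_force: [-0.2, -0.9, -0.7]
gripper_width: 0.647
grasp_force: 43.0
```

```bash
cat > tilt.py <<'E'
from h import *
def cutter(th,bx=.0016,bz=-.019,by=0.):
    """edge polylines in tool frame. tool z down; cutter up = -z. th>0: tool +x side of the frame rises"""
    # cutter coords: a across (tool x), b along bar (tool y), h height above edge, bar centre h=.058
    def T(P):
        P=np.asarray(P,float); a=P[:,0]; v=P[:,2]-.058
        return np.c_[bx+a*np.cos(th)-v*np.sin(th), by+P[:,1], bz-(a*np.sin(th)+v*np.cos(th))]
    r=.037; s=[[-r,-r],[r,-r],[r,r],[-r,r]]; i=.034; q=[[-i,-i],[i,-i],[i,i],[-i,i]]
    return [T([p+[h] for p in f]) for f,h in((s,.028),(s,0.),(q,.028))]
def measure(save=None):
    o=bot.get_obs(); c=imaging.calibration('wrist'); w=imaging.read_camera('wrist')
    qw,x,y,z=o['tool_rot']; R=Rot.from_quat([x,y,z,qw]).as_matrix(); p=np.array(o['eef_pos'])
    g=cv2.GaussianBlur(cv2.cvtColor(w,cv2.COLOR_RGB2GRAY),(0,0),1)
    E=cv2.Canny(g,20,50); dt=cv2.distanceTransform(255-E,cv2.DIST_L2,3); dt=np.minimum(dt,5)
    def cost(x):
        th,bx=x; s=n=0
        for k,P in enumerate(cutter(th,bx)):
            for e in range(4):
                if e==3: continue   # near side (tool -x) hidden behind bar and fingers
                A,B=P[e],P[(e+1)%4]; f=np.linspace(0,1,60)[:,None]
                L=A+(B-A)*f
                if e in(0,2): L=L[L[:,0]>.016]          # side walls: only the part ahead of the fingers
                uv=proj(c,L@R.T+p).round().astype(int); ok=(uv[:,0]>=0)&(uv[:,0]<640)&(uv[:,1]>=0)&(uv[:,1]<400)
                s+=dt[uv[ok,1],uv[ok,0]].sum()+5*(~ok).sum(); n+=len(ok)
        return s/max(n,1)
    res=sorted((cost((np.radians(t),b)),t,b) for t in np.arange(-10,50,.5) for b in np.arange(-.004,.0061,.001))
    print('tilt fits (cost,deg,bx):',[tuple(np.round(r,4)) for r in res[:4]])
    # bar centre check
    if save:
        G=w[:,:,::-1].copy()
        for P in cutter(np.radians(res[0][1]),res[0][2]): cv2.polylines(G,[proj(c,P@R.T+p).round().astype(np.int32)],True,(0,255,0),1)
        cv2.imwrite(save,G)
    return res[0]
E
python3 - <<'E'
from tilt import *
plan([.508,.225,.15],[.508,.225,.095],yaw=-4.5); measure('pics/m0.png')
E
```

```text
t 21.5 p [0.4993 0.2252 0.2385] toolx deg -4.32612870392708 z [-0.0011 -0.0015 -1.    ] w 0.6467157019145152 F 42.975119948387146 q7 -1.7731743812761371
-> [0.508, 0.225, 0.15] cm [ 0.8816 -0.0592  8.8506] rows>= 2 per row [ 0.4408 -0.0296  4.4253]
-> [0.508, 0.225, 0.095] cm [ 0.0057 -0.0084  5.5   ] rows>= 2 per row [ 0.0028 -0.0042  2.75  ]
turn 0.1738712960729174 rows 1
tilt fits (cost,deg,bx): [(np.float64(1.4374), np.float64(-7.0), np.float64(0.006)), (np.float64(1.627), np.float64(-5.0), np.float64(0.005)), (np.float64(1.6491), np.float64(-5.5), np.float64(0.005)), (np.float64(1.6617), np.float64(-7.5), np.float64(0.006))]
```

```bash
cat >> tilt.py <<'E'
def barpts(th,bx,bz):
    P=box(.014,.056,-.007,.007); a,b,v=P.T
    return np.c_[bx+a*np.cos(th)-v*np.sin(th), b, bz-(a*np.sin(th)+v*np.cos(th))]
def measure2(x0=(0,.0016,-.019),side=True,verbose=True):
    o=bot.get_obs(); qw,x,y,z=o['tool_rot']; R=Rot.from_quat([x,y,z,qw]).as_matrix(); p=np.array(o['eef_pos']); D=[]
    for n in('wrist','side')[:1+side]:
        c=imaging.calibration(n); w=imaging.read_camera(n); cv2.imwrite(f'pics/last_{n}.png',w[:,:,::-1])
        k=1 if n=='wrist' else 4
        uv=proj(c,np.vstack(cutter(.25))@R.T+p); a=np.maximum(uv.min(0)-[60/k,60/k],0).astype(int); b=np.minimum(uv.max(0)+[60/k,60/k],[639,399]).astype(int)
        sub=w[a[1]:b[1],a[0]:b[0]]; wd=wood(np.ascontiguousarray(sub[:,:,::-1]))
        if k>1: sub=cv2.resize(sub,None,fx=k,fy=k,interpolation=cv2.INTER_CUBIC); wd=cv2.resize(wd,None,fx=k,fy=k)
        g=cv2.GaussianBlur(cv2.cvtColor(np.ascontiguousarray(sub),cv2.COLOR_RGB2GRAY),(0,0),1 if k==1 else 2)
        E=cv2.Canny(g,20,50) if k==1 else cv2.Canny(g,8,20)
        D.append((n,c,a,k,np.minimum(cv2.distanceTransform(255-E,cv2.DIST_L2,3),6),cv2.GaussianBlur(wd,(0,0),2)))
    def cost(x,parts=False):
        th,bx,bz=x; out=[]
        for n,c,a,k,dt,wd in D:
            s=0;m=0
            for P in cutter(th,bx,bz):
                for e in range(3 if n=='wrist' else 4):
                    L=P[e]+(P[(e+1)%4]-P[e])*np.linspace(0,1,60)[:,None]
                    if e in(0,2) and n=='wrist': L=L[L[:,0]>.016]
                    uv=((proj(c,L@R.T+p)-a+.5)*k-.5); q=cv2.remap(dt,uv[:,0].astype(np.float32)[None],uv[:,1].astype(np.float32)[None],cv2.INTER_LINEAR,borderMode=cv2.BORDER_CONSTANT,borderValue=6); s+=q.sum(); m+=q.size
            h=hullmask((proj(c,barpts(th,bx,bz)@R.T+p)-a+.5)*k-.5,wd.shape)
            h=cv2.GaussianBlur(h,(0,0),2); out+= [s/m, 4*((h-wd)**2).sum()/h.sum()]
        return out if parts else sum(out)
    best=None
    for t0 in np.radians([x0[0]-15,x0[0]-5,x0[0]+5,x0[0]+15]):
        x=np.array([t0,x0[1],x0[2]]); r=minimize(cost,x,method='Nelder-Mead',options=dict(initial_simplex=np.vstack([x]+[x+d for d in np.diag([.1,.003,.003])]),maxiter=200))
        if best is None or r.fun<best.fun: best=r
    print('tilt',np.degrees(best.x[0]),'bx,bz',best.x[1:],'cost',cost(best.x,True)); return best.x
E
python3 - <<'E'
from tilt import *
measure2(); measure2(side=False)
E
```

```text
tilt -0.41828524047858057 bx,bz [-0.0001 -0.0196] cost [np.float32(0.7421684), np.float64(0.4109737541937663), np.float32(3.2838843), np.float64(3.42536972425939)]
tilt -0.3936642025715002 bx,bz [-0.0001 -0.0195] cost [np.float32(0.969887), np.float64(0.4089788604540857)]
```

>>> carry_out --pt "0.6 0 3 0 -1" --pt "0.57 0 4 0 -1" --pt "0 0 4 0 -1" --pt "0 0 2.4 0 -1" --pt "0 0 0.9 0 -1" --pt "0 0 0 0 -1" --pt "0 0 0 0 -1" --force 25

```text
t: 22.4
eef_pos: [0.5125, 0.2246, 0.0975]
tool_rot: [-0.0, 0.999, -0.04, 0.001]
contact_force: [0.1, -0.4, -1.7]
gripper_width: 0.643
grasp_force: 42.9
```

>>> carry_out --pt "0 0 0.2 0 -1" --pt "0 0 0.2 0 -1" --pt "0 0 0.2 0 -1" --pt "0 0 0.2 0 -1" --pt "0 0 0 0 -1"

```text
t: 22.9
eef_pos: [0.5116, 0.2247, 0.0886]
tool_rot: [-0.0, 0.999, -0.04, -0.0]
contact_force: [-1.7, 1.2, 4.7]
gripper_width: 0.643
grasp_force: 43.6
```

Run:
```python
from tilt import *
plan([.511,.225,.082]); measure2((5,0,-.0195),side=False)
```

```text
t 22.9 p [0.5116 0.2247 0.0886] toolx deg -4.536521244745178 z [-0.      0.0006 -1.    ] w 0.6429046166580352 F 43.550230264663696 q7 -1.5907193570259868
-> [0.511, 0.225, 0.082] cm [-0.0584 -0.0262  0.6625] rows>= 1 per row [-0.0584 -0.0262  0.6625]
tilt 10.281052454499939 bx,bz [-0.0049 -0.0138] cost [np.float32(1.1564224), np.float64(0.41005378261365955)]
```

>>> carry_out --pt "0 0 -3 0 -1" --pt "0 0 -4 0 -1" --pt "0 0 -4 0 -1" --pt "0 0 0 0 -1" --pt "0 0 0 0 -1"

```text
t: 23.45
eef_pos: [0.5117, 0.2248, 0.1987]
tool_rot: [-0.001, 0.999, -0.039, 0.0]
contact_force: [-0.9, -0.1, -1.8]
gripper_width: 0.643
grasp_force: 43.0
```

Run:
```python
from tilt import *
plan([.511,.225,.082]); measure2((5,0,-.0195),side=False); 
im=cv2.imread('pics/last_wrist.png')
```

```text
t 23.45 p [0.5117 0.2248 0.1987] toolx deg -4.526170951323011 z [ 0.001   0.0014 -1.    ] w 0.6432441275731071 F 43.02168667316437 q7 -1.7127412014087333
-> [0.511, 0.225, 0.082] cm [-0.0812  0.0068 11.6719] rows>= 3 per row [-0.0271  0.0023  3.8906]
tilt -0.3685763292834799 bx,bz [-0.0007 -0.0164] cost [np.float32(1.5838519), np.float64(0.6952310779007095)]
```

>>> carry_out --pt "0 0 4 0 -0.9" --pt "0 0 4 0 -0.9" --pt "0 0 2.5 0 -0.9" --pt "0 0 0.6 0 -0.9" --pt "0 0 0.2 0 -0.9" --pt "0 0 0.2 0 -0.9" --pt "0 0 0.1 0 -0.9" --pt "0 0 0 0 -0.9" --force 22

```text
t: 24.3
eef_pos: [0.5066, 0.2241, 0.082]
tool_rot: [-0.0, 0.999, -0.039, -0.006]
contact_force: [-18.6, -0.9, 29.9]
gripper_width: 0.651
grasp_force: 48.7
```

Run:
```python
from tilt import *
print(bot.get_obs()['contact_force'],bot.get_obs()['torque']); plan([.511,.225,.082]); measure2((10,0,-.0185),side=False)
im=cv2.imread('pics/last_wrist.png'); cv2.imwrite('pics/v10.png',im[:,100:540])
```

```text
[-18.6285  -0.9019  29.9122] [-0.2342  3.6289  0.1979]
t 24.3 p [0.5066 0.2241 0.082 ] toolx deg -4.508709895990779 z [-0.0113  0.0006 -0.9999] w 0.6507948326254118 F 48.68487238883972 q7 -1.5820065560311245
-> [0.511, 0.225, 0.082] cm [ 0.4301 -0.1291 -0.009 ] rows>= 1 per row [ 0.4301 -0.1291 -0.009 ]
tilt 9.719790845719391 bx,bz [-0.0049 -0.0167] cost [np.float32(1.6315079), np.float64(0.31261219170092164)]
```

```bash
cat > snap.py <<'E'
from tilt import *
def snap(f,cost=None):
    o=bot.get_obs(); p=np.array(o['eef_pos']); out=[]
    for n in('wrist','side','top'):
        c=imaging.calibration(n); w=imaging.read_camera(n)[:,:,::-1]
        if n=='wrist': out.append(cv2.resize(w[60:360,140:500],(360,300)))
        else:
            u=np.clip(proj(c,[p+[0,0,-.01]])[0].astype(int),[45,45],[594,354]); hw=(36,50) if n=='side' else (33,45)
            hw=(36,50); a=w[max(u[1]-hw[1],0):u[1]+hw[1],u[0]-hw[0]:u[0]+hw[0]]; out.append(cv2.resize(a,(220,300),interpolation=cv2.INTER_CUBIC))
    cv2.imwrite(f,np.hstack(out))
E
python3 -c "
from snap import *
snap('pics/sa.png')"
```

```text
(no output)
```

>>> carry_out --pt "0 0 -1 0 -0.9" --pt "0 0 -4 0 -0.9" --pt "0 0 -4 0 -0.9" --pt "0 0 -3 0 -0.9" --pt "0 0 0 0 -0.9" --pt "0 0 0 0 -0.9"

```text
t: 25.1
eef_pos: [0.5112, 0.2246, 0.2017]
tool_rot: [-0.0, 0.999, -0.04, -0.0]
contact_force: [1.1, -0.6, -0.8]
gripper_width: 0.643
grasp_force: 46.0
```

```bash
python3 -c "
from snap import *
snap('pics/sb.png'); plan([.511,.225,.082])
print(measure2((5,0,-.0185),side=False))
cv2.imwrite('pics/sab.png',np.vstack([cv2.imread('pics/sa.png'),cv2.imread('pics/sb.png')]))"
```

```text
t 25.25 p [0.5104 0.2242 0.2007] toolx deg -4.545278091223259 z [-0.0024 -0.0017 -1.    ] w 0.6422549214164096 F 45.9784734249115 q7 -1.7158548891302066
-> [0.511, 0.225, 0.082] cm [ 0.0765 -0.1094 11.8657] rows>= 3 per row [ 0.0255 -0.0365  3.9552]
tilt 5.848117692219997 bx,bz [-0.0043 -0.0169] cost [np.float32(1.2743751), np.float64(0.6358596163331492)]
[ 0.1021 -0.0043 -0.0169]
```

View pics/sab.png

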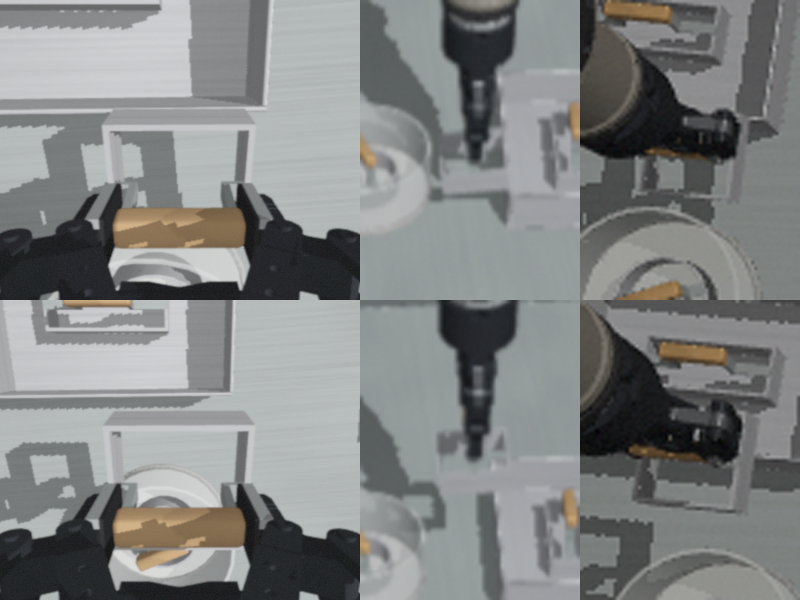

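Pressed (top row): the frame slid down just in front of the tin wall, so the rim is a few mm farther than I assumed. Lifted (bottom row): the cutter is nearly flat and still held, and the other two cutters sit in their containers. I'll re-measure the rim from this wrist frame.

Run:
```python
from h import *
c=imaging.calibration('wrist'); print(bot.get_obs()['eef_pos'])
im=cv2.imread('pics/last_wrist.png'); g=cv2.cvtColor(im,cv2.COLOR_BGR2GRAY).astype(int)
for u in (150,180,210,240,300,340):
    print(u,g[140:166,u], [back(c,[[u,v]],.05)[0][:2].round(4).tolist() for v in(150,154)])
print('right corner',back(c,[[372,153]],.05))
```

```text
[0.5106 0.2241 0.2008]
150 [170 170 170 171 170 171 169 170 170 165 145 141 143 149 170 194 188 148
 122 120 119 121 124 120 121 121] [[0.5616, 0.3781], [0.558, 0.379]]
180 [198 200 201 200 197 196 198 196 191 175 152 143 146 161 190 199 181 138
 118 121 125 119 120 121 122 124] [[0.5594, 0.3503], [0.5557, 0.351]]
210 [201 203 202 202 201 200 201 199 193 163 145 144 145 161 193 192 160 130
 122 121 119 121 121 123 122 123] [[0.5572, 0.3224], [0.5535, 0.323]]
240 [202 204 203 202 202 202 203 202 185 157 145 145 154 182 199 187 144 123
 122 121 122 122 122 122 125 125] [[0.5549, 0.2945], [0.5513, 0.2951]]
300 [206 205 203 203 204 207 208 199 163 144 145 148 173 198 192 156 126 122
 124 125 125 122 123 123 120 124] [[0.5505, 0.2387], [0.5468, 0.2391]]
340 [140 137 136 134 140 138 137 127 124 138 143 162 196 201 183 145 124 125
 137 161 170 179 184 185 184 186] [[0.5475, 0.2015], [0.5438, 0.2017]]
right corner [[0.5423 0.1718 0.05  ]]
```

>>> carry_out --pt "0.55 -1.35 0 0 -1" --pt "0.55 -1.35 3 0 -1" --pt "0 0 4 0 -1" --pt "0 0 2.8 0 -1" --pt "0 0 1 0 -1" --pt "0 0 0.3 0 -1" --pt "0 0 0.3 0 -1" --pt "0 0 0 0 -1" --force 20

```text
t: 26.1
eef_pos: [0.5255, 0.2508, 0.0892]
tool_rot: [-0.001, 0.999, -0.04, 0.001]
contact_force: [-0.5, 0.4, -1.2]
gripper_width: 0.652
grasp_force: 45.9
```

```bash
python3 -c "
from tilt import *
plan([.524,.25,.085]); print(bot.get_obs()['contact_force']); measure2((8,-.004,-.017),side=False)"
```

```text
t 26.1 p [0.5255 0.2508 0.0892] toolx deg -4.555594834562941 z [ 0.0015  0.001  -1.    ] w 0.651515573131805 F 45.89350998401642 q7 -1.6219975222366132
-> [0.524, 0.25, 0.085] cm [-0.1385  0.0954  0.4236] rows>= 1 per row [-0.1385  0.0954  0.4236]
[-0.4754  0.3577 -1.2491]Traceback (most recent call last):
  File "<string>", line 3, in <module>
    plan([.524,.25,.085]); print(bot.get_obs()['contact_force']); measure2((8,-.004,-.017),side=False)
                                                                  ~~~~~~~~^^^^^^^^^^^^^^^^^^^^^^^^^^^^
  File "tilt.py", line 62, in measure2
    x=np.array([t0,x0[1],x0[2]]); r=minimize(cost,x,method='Nelder-Mead',options=dict(initial_simplex=np.vstack([x]+[x+d for d in np.diag([.1,.003,.003])]),maxiter=200))
                                    ~~~~~~~~^^^^^^^^^^^^^^^^^^^^^^^^^^^^^^^^^^^^^^^^^^^^^^^^^^^^^^^^^^^^^^^^^^^^^^^^^^^^^^^^^^^^^^^^^^^^^^^^^^^^^^^^^^^^^^^^^^^^^^^^^^^^^
    res = _minimize_neldermead(fun, x0, args, callback, bounds=bounds,
                               **options)
    fxe = func(xe)
    fx = function(np.copy(x), *(wrapper_args + args))
  File "tilt.py", line 56, in cost
    uv=((proj(c,L@R.T+p)-a+.5)*k-.5); q=cv2.remap(dt,uv[:,0].astype(np.float32)[None],uv[:,1].astype(np.float32)[None],cv2.INTER_LINEAR,borderMode=cv2.BORDER_CONSTANT,borderValue=6); s+=q.sum(); m+=q.size
                                        ~~~~~~~~~^^^^^^^^^^^^^^^^^^^^^^^^^^^^^^^^^^^^^^^^^^^^^^^^^^^^^^^^^^^^^^^^^^^^^^^^^^^^^^^^^^^^^^^^^^^^^^^^^^^^^^^^^^^^^^^^^^^^^^^^^^^^^^^^^^^^
cv2.error: OpenCV(4.12.0) /io/opencv/modules/imgproc/src/imgwarp.cpp:1703: error: (-215:Assertion failed) !_map1.empty() in function 'remap'
```

>>> carry_out --pt "0 0 0.2 0 -1" --pt "0 0 0.2 0 -1" --pt "0 0 0 0 -1"

```text
t: 26.45
eef_pos: [0.5246, 0.2507, 0.0844]
tool_rot: [-0.0, 0.999, -0.04, 0.0]
contact_force: [0.1, 0.5, 0.4]
gripper_width: 0.648
grasp_force: 46.0
```

```bash
sed -i "s/                    uv=((proj(c,L@R.T+p)-a+.5)/                    if len(L)<2: s+=360; m+=60; continue\n&/" tilt.py; python3 -c "
from tilt import *
plan([.524,.25,.085]); print(bot.get_obs()['contact_force']); measure2((8,-.004,-.017),side=False)"
```

```text
t 26.45 p [0.5246 0.2507 0.0844] toolx deg -4.538220830676695 z [ 0.0001  0.0004 -1.    ] w 0.6481919263049164 F 45.97252607345581 q7 -1.6175084859531659
-> [0.524, 0.25, 0.085] cm [-0.0524  0.0725 -0.0603] rows>= 1 per row [-0.0524  0.0725 -0.0603]
[0.0841 0.4611 0.3848]
tilt 6.24831535761088 bx,bz [-0.0047 -0.0154] cost [np.float32(0.8670769), np.float64(0.4083073157604801)]
```

>>> carry_out --pt "0 0 0.2 0 -1" --pt "0 0 0.1 0 -1" --pt "0 0 0 0 -1"

```text
t: 26.8
eef_pos: [0.5245, 0.2507, 0.0832]
tool_rot: [-0.001, 0.999, -0.04, -0.001]
contact_force: [-8.1, -1.8, 20.7]
gripper_width: 0.647
grasp_force: 48.0
```

```bash
python3 -c "
from tilt import *
plan([.524,.25,.085]); print(bot.get_obs()['contact_force']); measure2((8,-.004,-.017),side=False)"
```

```text
t 26.8 p [0.5245 0.2507 0.0832] toolx deg -4.562381354444778 z [-0.0011  0.0021 -1.    ] w 0.6466901415620273 F 47.96639442443848 q7 -1.6144138286535146
-> [0.524, 0.25, 0.085] cm [-0.0483  0.0773 -0.1843] rows>= 1 per row [-0.0483  0.0773 -0.1843]
[-8.1078 -1.8437 20.6796]
tilt 6.214885410158389 bx,bz [-0.0041 -0.019 ] cost [np.float32(0.8462612), np.float64(0.3139761282653287)]
```

>>> carry_out --pt "0 0 -2 0 -1" --pt "0 0 -4 0 -1" --pt "0 0 -2 0 -1" --pt "-0.8 3.8 0 0 -1" --pt "-0.8 3.8 0 0 -1" --pt "-0.8 3.8 0 0 -1" --pt "-0.8 3.8 0 0 -1" --pt "0 0 4 0 -1" --pt "0 0 4 0 -1" --pt "0 0 2 0 -1" --pt "0 0 0.9 0 -1" --pt "0 0 0 0 -1"

```text
t: 28.05
eef_pos: [0.4802, 0.1011, 0.0517]
tool_rot: [0.0, 0.999, -0.04, -0.001]
contact_force: [-0.9, 0.1, -0.4]
gripper_width: 0.644
grasp_force: 45.9
```

```bash
python3 -c "
from tilt import *
plan([.48,.10,.0445]); print(bot.get_obs()['contact_force']); measure2((8,-.004,-.017),side=False)"
```

```text
t 28.05 p [0.4802 0.1011 0.0517] toolx deg -4.569547847556526 z [-0.0014 -0.0008 -1.    ] w 0.6437517477970173 F 45.873788595199585 q7 -1.3339097573347982
-> [0.48, 0.1, 0.0445] cm [-0.0148  0.1149  0.7231] rows>= 1 per row [-0.0148  0.1149  0.7231]
[-0.8625  0.0569 -0.3792]
tilt 5.906893606985035 bx,bz [-0.0043 -0.0167] cost [np.float32(1.218988), np.float64(0.3536422201853036)]
```

>>> carry_out --pt "0 0 0.4 0 -1" --pt "0 0 0.3 0 -1" --pt "0 0 0 0 -1" --pt "0 0 0 0 0.6" --pt "0 0 0 0 0.6" --pt "0 0 0 0 0.6" --pt "0 0 0 0 0.6"

```text
t: 28.8
eef_pos: [0.4808, 0.1015, 0.0454]
tool_rot: [-0.0, 0.999, -0.04, 0.0]
contact_force: [-0.3, 0.8, -0.8]
gripper_width: 0.8
grasp_force: 0.0
```

```bash
python3 -c "
from tilt import *
plan(); print(bot.get_obs()['contact_force']); measure2((0,.001,-.014),side=False)"
```

```text
t 28.8 p [0.4808 0.1015 0.0454] toolx deg -4.55040465591011 z [ 0.0002  0.0001 -1.    ] w 0.8002878553876235 F 0.0 q7 -1.3224119292657002
[-0.2751  0.76   -0.7771]
tilt 0.3419519589563111 bx,bz [ 0.0006 -0.0111] cost [np.float32(0.834818), np.float64(0.3389759128874275)]
```

>>> carry_out --pt "0.05 0 0.2 0 0.6" --pt "0 0 0 0 -0.2" --pt "0 0 0 0 -0.2" --pt "0 0 0 0 -0.2" --pt "0 0 0 0 -0.2" --pt "0 0 0 0 -0.2" --pt "0 0 0 0 -0.2" --force 20

```text
t: 29.55
eef_pos: [0.4811, 0.1015, 0.0432]
tool_rot: [0.0, 0.999, -0.04, -0.0]
contact_force: [0.4, -0.2, -0.5]
gripper_width: 0.648
grasp_force: 21.4
```

>>> carry_out --pt "0 0 -2 0 -0.2" --pt "0 0 -4 0 -0.2" --pt "0 0 -4 0 -0.2" --pt "0 -2.5 0 0 -0.2" --pt "0 -3.5 0 0 -0.2" --pt "0 -3.5 0 0 -0.2" --pt "0 -3.5 0 0 -0.2" --pt "0 -2 0 0 -0.2" --pt "0 0 0 0 -0.2" --pt "0 0 0 0 -0.2"

```text
t: 30.55
eef_pos: [0.4929, 0.2499, 0.1431]
tool_rot: [0.001, 0.999, -0.04, -0.0]
contact_force: [-0.1, 0.1, -1.6]
gripper_width: 0.648
grasp_force: 22.0
```

```bash
python3 -c "
from tilt import *
plan([.522,.25,.12]); measure2((0,.001,-.014),side=False)"
```

```text
t 30.55 p [0.4929 0.2499 0.1431] toolx deg -4.570185378859071 z [-0.0004 -0.0012 -1.    ] w 0.6477186630769941 F 22.005540132522583 q7 -1.7026406616829364
-> [0.522, 0.25, 0.12] cm [ 2.9022 -0.2472  2.3079] rows>= 1 per row [ 2.9022 -0.2472  2.3079]
tilt -0.9657836682521344 bx,bz [ 0.0013 -0.014 ] cost [np.float32(1.6924193), np.float64(1.0802882232815296)]
```

>>> carry_out --pt "2.45 -0.2 0 0 -0.2" --pt "0 0 2.5 0 -0.2" --pt "0 0 2 0 -0.2" --pt "0 0 0.5 0 -0.2" --pt "0 0 0.2 0 -0.2" --pt "0 0 0.2 0 -0.2" --pt "0 0 0.2 0 -0.2" --pt "0 0 0 0 -0.2"

```text
t: 31.4
eef_pos: [0.5166, 0.2489, 0.0896]
tool_rot: [-0.0, 0.999, -0.041, -0.002]
contact_force: [-11.3, -2.7, 23.3]
gripper_width: 0.649
grasp_force: 25.3
```

```bash
python3 -c "
from tilt import *
plan(); measure2((5,.001,-.015),side=False)"
```

```text
t 31.4 p [0.5166 0.2489 0.0896] toolx deg -4.704822536902179 z [-0.0035  0.001  -1.    ] w 0.6491267773213611 F 25.286171436309814 q7 -1.6221336287375645
tilt 4.2636665049002165 bx,bz [-0.002  -0.0138] cost [np.float32(0.78891885), np.float64(0.3008146141819618)]
```

>>> carry_out --pt "0 0 0.2 0 -0.2" --pt "0 0 0.1 0 -0.2" --pt "0 0 0 0 -0.2"

```text
t: 31.75
eef_pos: [0.5163, 0.2489, 0.0866]
tool_rot: [-0.0, 0.999, -0.041, -0.002]
contact_force: [-11.7, -3.2, 22.8]
gripper_width: 0.656
grasp_force: 26.5
```

```bash
python3 -c "
from tilt import *
plan(); measure2((8,.001,-.015),side=False)"
```

```text
t 31.75 p [0.5163 0.2489 0.0866] toolx deg -4.7015724154587755 z [-0.0039  0.0011 -1.    ] w 0.655839052044967 F 26.486417055130005 q7 -1.618951701874562
tilt 7.017515492166542 bx,bz [-0.0042 -0.0148] cost [np.float32(0.8527254), np.float64(0.2889054775961644)]
```

>>> carry_out --pt "-0.28 0 0.2 0 -0.2" --pt "-0.27 0 0.2 0 -0.2" --pt "-0.25 0 0.23 0 -0.2" --pt "-0.25 0 0.23 0 -0.2" --pt "0 0 0 0 -0.2"

```text
t: 32.3
eef_pos: [0.5066, 0.2497, 0.0768]
tool_rot: [0.0, 0.999, -0.041, -0.001]
contact_force: [-4.9, -1.7, 8.5]
gripper_width: 0.647
grasp_force: 25.7
```

```bash
python3 -c "
from tilt import *
plan(); measure2((15,-.004,-.015),side=False)"
```

```text
t 32.3 p [0.5066 0.2497 0.0768] toolx deg -4.692311634282477 z [-0.0013 -0.0002 -1.    ] w 0.6472516409027894 F 25.656363666057587 q7 -1.616474597946227
tilt 16.69833867361054 bx,bz [-0.0043 -0.0172] cost [np.float32(1.753216), np.float64(0.3307159052195617)]
```

>>> carry_out --pt "-0.23 0 0.26 0 -0.2" --pt "-0.22 0 0.26 0 -0.2" --pt "-0.17 0 0.23 0 -0.2" --pt "-0.16 0 0.23 0 -0.2" --pt "0 0 0 0 -0.2"

```text
t: 32.85
eef_pos: [0.4988, 0.2504, 0.0666]
tool_rot: [0.0, 0.999, -0.041, -0.001]
contact_force: [-3.9, -3.7, 6.9]
gripper_width: 0.653
grasp_force: 25.4
```

```bash
python3 -c "
from tilt import *
plan(); measure2((22,-.004,-.015),side=False)"
```

```text
t 32.85 p [0.4988 0.2504 0.0666] toolx deg -4.688337619356203 z [-0.0014 -0.0006 -1.    ] w 0.653242175859809 F 25.362247824668884 q7 -1.6104440082802673
tilt 35.147698680622504 bx,bz [-0.0082 -0.0137] cost [np.float32(2.9971545), np.float64(0.1715163940849664)]
```

>>> carry_out --pt "-0.3 0 -1 0 -0.2" --pt "-0.5 0 -3 0 -0.2" --pt "0 0 -4 0 -0.2" --pt "0 0 -4 0 -0.2" --pt "0 0 -4 0 -0.2" --pt "0 0 0 0 -0.2" --pt "0 0 0 0 -0.2"

```text
t: 33.6
eef_pos: [0.4918, 0.2532, 0.2271]
tool_rot: [-0.001, 0.999, -0.04, 0.001]
contact_force: [-0.5, 0.4, -1.4]
gripper_width: 0.648
grasp_force: 24.8
```

```bash
python3 -c "
from tilt import *
plan([.55,.0,.24]); measure2((25,-.004,-.015),side=False); measure2((30,-.006,-.015),side=True)"
```

```text
t 33.6 p [0.4918 0.2532 0.2271] toolx deg -4.5682744901893 z [ 0.0015  0.0023 -1.    ] w 0.6479138620624642 F 24.830102920532227 q7 -1.79798013016514
-> [0.55, 0.0, 0.24] cm [ 7.8214 24.7724 -1.3406] rows>= 6 per row [ 1.3036  4.1287 -0.2234]
tilt 35.451858884863064 bx,bz [-0.0089 -0.0119] cost [np.float32(3.9909594), np.float64(0.17108304615940756)]
tilt 31.57371925810973 bx,bz [-0.0071 -0.0163] cost [np.float32(4.115434), np.float64(0.22904217860366538), np.float32(3.9954374), np.float64(3.5018012187744563)]
```

```bash
sed -i "s/np.vstack(cutter(.25))/np.vstack(cutter(.25)+cutter(.7)+cutter(-.1))/" tilt.py; python3 -c "
from tilt import *
x=measure2((30,-.006,-.015),side=False); measure2((25,-.003,-.015),side=False)
o=bot.get_obs();c=imaging.calibration('wrist'); qw,a,b,z=o['tool_rot']; R=Rot.from_quat([a,b,z,qw]).as_matrix()
for P in cutter(x[0],x[1],x[2]): print(proj(c,P@R.T+o['eef_pos']).round(0).tolist())
im=cv2.imread('pics/last_wrist.png',0).astype(int)
print(im[:240:3,318])"
```

```text
tilt 35.62788523422635 bx,bz [-0.0085 -0.013 ] cost [np.float32(3.7363396), np.float64(0.15684706584143548)]
tilt 51.14118450720821 bx,bz [-0.0125 -0.0073] cost [np.float32(3.5879192), np.float64(0.22275631080829403)]
[[260.0, 267.0], [235.0, 186.0], [405.0, 186.0], [379.0, 267.0]]
[[265.0, 229.0], [245.0, 144.0], [395.0, 144.0], [374.0, 229.0]]
[[264.0, 264.0], [243.0, 191.0], [397.0, 191.0], [375.0, 264.0]]
[202 197 203 205 205 204 152 101 105 140 138 143 170 189 187 189 143 142
 138 143 144 144 201 132 119 140 141 205 202 208 206 207 207 206 206 204
 203 207 207 205 205 206 181 192 120 122 123 123 150 182 181 183 181 182
 177 178 183 184 184 183 182 179 185 185 185 186 183 173 173 198 198 198
 207 211 203 203 204 170 127 129]
```

>>> carry_out --pt "0.12 3.0 0 0 -0.2" --pt "0.12 4.2 0 0 -0.2" --pt "0.12 4.2 0 0 -0.2" --pt "0.12 4.2 0 0 -0.2" --pt "0.12 4.2 0 0 -0.2" --pt "0.12 4.2 0 0 -0.2" --pt "0.12 4.2 0 0 -0.2" --pt "0.12 4.2 0 0 -0.2" --pt "0.12 4.2 0 0 -0.2" --pt "0.12 4.2 0 0 -0.2" --pt "0 2.5 0 0 -0.2" --pt "0 0 0 0 -0.2"

```text
t: 35.05
eef_pos: [0.4675, -0.1839, 0.2258]
tool_rot: [0.001, 0.999, -0.043, -0.0]
contact_force: [0.2, 0.1, -0.7]
gripper_width: 0.649
grasp_force: 24.8
```

>>> carry_out --pt "0 0 0 0 -0.2" --pt "0 0 0 0 -0.2"

```text
t: 35.25
eef_pos: [0.4691, -0.1782, 0.2254]
tool_rot: [-0.0, 0.999, -0.039, -0.001]
contact_force: [-0.2, 1.0, -1.4]
gripper_width: 0.653
grasp_force: 24.8
```

```bash
python3 -c "
from tilt import *
x=measure2((30,-.006,-.015),side=False); measure2((25,-.003,-.015),side=False)
im=cv2.imread('pics/last_wrist.png',0); 
print(cv2.resize(im[90:260,210:430],None,fx=.16,fy=.2,interpolation=cv2.INTER_AREA)//10)
print(im[90:240,318].tolist())"
```

```text
tilt 35.37052627985498 bx,bz [-0.0099 -0.0111] cost [np.float32(4.429562), np.float64(0.13930071192859747)]
tilt 25.324532317041434 bx,bz [-0.0093 -0.011 ] cost [np.float32(4.680408), np.float64(0.2592644982001204)]
[[18 18 18 ... 17 17 17]
 [17 17 17 ... 18 18 18]
 [18 17 17 ... 18 18 18]
 ...
 [11 12 17 ... 17 17 17]
 [12 16 17 ... 17 17 17]
 [17 17 15 ... 15 17 17]]
[180, 181, 182, 181, 182, 181, 177, 178, 178, 180, 177, 180, 182, 181, 181, 182, 180, 177, 177, 180, 180, 179, 178, 179, 179, 179, 182, 182, 180, 180, 181, 182, 182, 183, 182, 184, 183, 182, 183, 182, 184, 182, 184, 181, 180, 181, 181, 180, 179, 179, 179, 182, 183, 184, 184, 181, 179, 177, 178, 176, 178, 178, 178, 179, 179, 179, 177, 176, 177, 178, 178, 176, 173, 170, 171, 174, 178, 179, 181, 179, 180, 180, 180, 180, 179, 177, 179, 178, 178, 178, 179, 176, 178, 176, 177, 179, 179, 178, 176, 178, 180, 182, 180, 179, 179, 179, 180, 181, 180, 180, 179, 179, 180, 179, 181, 181, 179, 179, 178, 177, 179, 179, 178, 178, 178, 176, 177, 175, 176, 178, 179, 179, 177, 178, 176, 178, 178, 177, 179, 179, 179, 177, 177, 178, 180, 180, 181, 181, 179, 170]
```

```bash
python3 -c "
from tilt import *
im=cv2.imread('pics/last_wrist.png').astype(float)
d=im[:,:,0]-im[:,:,2]; np.set_printoptions(linewidth=220,threshold=10**6,precision=0,suppress=True)
print('col BR',d[100:240,300:337].mean(1).round(1))
s=cv2.resize(d[100:270,200:440],(60,57),interpolation=cv2.INTER_AREA); 
for r in s: print(''.join('#' if v<3 else ('+' if v<6 else '.') for v in r))"
```

```text
col BR [5. 5. 6. 5. 5. 5. 5. 5. 5. 5. 5. 6. 5. 5. 5. 5. 5. 5. 5. 5. 5. 5. 5. 5. 6. 5. 5. 5. 5. 5. 6. 6. 6. 6. 5. 5. 5. 5. 5. 5. 5. 5. 5. 5. 5. 5. 4. 4. 3. 4. 4. 4. 4. 4. 4. 4. 4. 4. 4. 4. 4. 4. 4. 4. 4. 4. 4. 4. 4. 4. 4. 4. 4.
 4. 4. 4. 4. 4. 4. 4. 4. 4. 4. 4. 4. 4. 5. 5. 5. 5. 5. 5. 5. 5. 5. 5. 5. 5. 5. 5. 5. 5. 5. 5. 5. 5. 5. 5. 5. 5. 5. 5. 5. 5. 5. 5. 5. 5. 5. 5. 5. 5. 5. 5. 5. 5. 5. 5. 5. 5. 5. 5. 5. 5. 5. 5. 5. 5. 5. 5.]
++++++++++++++++++++++++++++++++++++++++++++++++++++++++++++
++++++++++++++++++++++++++++++++++++++++++++++++++++++++++++
++++++++++++++++++++++++++++++++++++++++++++++++++++++++++++
++++++++++++++++++++++++++++++++++++++++++++++++++++++++++++
++++++++++++++++++++++++++++++++++++++++++++++++++++++++++++
++++++++++++++++++++++++++++++++++++++++++++++++++++++++++++
+++++++++++.++++++++++++++++++++++++++++++++++++++++++++++++
++++++++++++++++++++++++++++++++++++++++++++++++++++++++++++
+++++++++++++++++++++++++++++.++++++++++++++++++++++++++++++
++++++++++++++++++++++++++++++++++++++++++++++++++++++++++++
+++++++++++++++++++++++++++++++.++++++++++++++++++++++++++++
[... 2106 characters left out ...]
+++++++++++++++++++++++++++++
++++++++++++++++++++++++++++++++++++++++++++++++++++++++++++
+++++++++++++++++.++++++#+++++++++++++##++++++++++++++++++++
++++++++++++++#+..+++###+##++++++###++###+++++++++++++++++++
+++++++++++++###+.+++++++#+#+++++++++####+++##++++++++++++++
+++++++++++++#+++.+++++#+#++++++++++++++++++###+++++++++++++
+++++++++++++###..+########++++++++++####+++###+++++++++++++
++++++++++++###+++++#########+++++++++#+#+++###+++++++++++++
++++++++++++###++++++#+#####++#+++++++++++++####++++++++++++
+++++++++++####++++++++#++#+#+#++++++++++#+#####++++.+++++++
+++++++++++####+++++#####+#++#+#+++++++++#######+++++.++++++
#++++++++++######################################++++.++++++
```

```bash
python3 -c "
from tilt import *
acc=0
for i in range(4): acc=acc+imaging.read_camera('wrist').astype(float)/4
np.save('acc.npy',acc)
o=bot.get_obs();c=imaging.calibration('wrist'); print(o['eef_pos'],o['tool_rot'])
for u0,u1 in((262,300),(340,378)):
    m=acc[:,u0:u1].mean(1)
    for r in range(140,200,1): print(r,m[r].round(1).tolist(),(m[r,2]-m[r,0]).round(2),end=' | ')
    print()
"
```

```text
[ 0.4692 -0.1787  0.2258] [-0.0001  0.9992 -0.039  -0.    ]
140 [177.1, 182.5, 182.1] 5.02 | 141 [176.3, 181.7, 181.3] 5.01 | 142 [176.0, 181.4, 180.9] 4.94 | 143 [176.0, 181.6, 181.1] 5.12 | 144 [176.3, 181.4, 181.3] 4.98 | 145 [176.7, 180.4, 181.2] 4.59 | 146 [176.9, 178.5, 180.9] 3.92 | 147 [176.7, 177.6, 180.2] 3.49 | 148 [175.7, 177.2, 179.5] 3.75 | 149 [175.3, 176.9, 179.1] 3.83 | 150 [175.7, 177.2, 179.7] 3.99 | 151 [176.6, 177.6, 180.4] 3.82 | 152 [177.3, 178.1, 181.1] 3.81 | 153 [177.9, 178.8, 181.6] 3.64 | 154 [178.2, 179.4, 182.1] 3.88 | 155 [177.8, 179.1, 182.0] 4.22 | 156 [176.6, 177.4, 180.3] 3.69 | 157 [174.9, 175.7, 178.4] 3.52 | 158 [175.6, 176.5, 179.3] 3.72 | 159 [176.8, 177.8, 180.6] 3.75 | 160 [176.7, 177.6, 180.5] 3.75 | 161 [174.6, 175.8, 178.2] 3.58 | 162 [171.4, 172.8, 175.0] 3.59 | 163 [169.5, 170.7, 172.9] 3.42 | 164 [169.6, 170.9, 173.3] 3.67 | 165 [173.1, 174.2, 176.9] 3.78 | 166 [176.6, 177.4, 180.4] 3.84 | 167 [178.4, 179.0, 181.9] 3.53 | 168 [179.4, 179.7, 183.0] 3.53 | 169 [179.8, 180.4, 183.5] 3.66 | 170 [179.6, 180.3, 183.4] 3.8 | 171 [179.2, 180.0,
[... 2212 characters left out ...]
.8] 4.67 | 179 [178.1, 179.4, 182.9] 4.82 | 180 [177.3, 178.6, 181.5] 4.24 | 181 [176.5, 177.4, 180.2] 3.7 | 182 [176.3, 177.2, 179.9] 3.64 | 183 [176.3, 177.2, 179.8] 3.52 | 184 [176.1, 177.2, 179.8] 3.7 | 185 [175.9, 178.0, 180.0] 4.06 | 186 [175.6, 180.0, 180.3] 4.67 | 187 [176.9, 182.1, 181.7] 4.85 | 188 [178.1, 183.5, 183.0] 4.85 | 189 [178.5, 183.9, 183.5] 4.93 | 190 [178.6, 184.2, 183.8] 5.15 | 191 [178.5, 184.2, 183.8] 5.28 | 192 [178.2, 183.9, 183.4] 5.22 | 193 [178.0, 183.8, 183.2] 5.2 | 194 [177.8, 183.5, 183.0] 5.19 | 195 [177.1, 182.7, 182.3] 5.22 | 196 [176.3, 181.8, 181.4] 5.16 | 197 [176.2, 181.8, 181.3] 5.07 | 198 [176.2, 181.8, 181.2] 5.06 | 199 [176.4, 181.8, 181.2] 4.83 |
```

```bash
cat > seg.py <<'E'
from tilt import *
def walls(th,bx,bz,by):
    out=[]; r=.037; i=.034
    for a0,a1,b0,b1 in((i,r,-r,r),(-r,-i,-r,r),(-r,r,-r,-i),(-r,r,i,r)):
        P=np.array([[a,b,h] for a in(a0,a1) for b in(b0,b1) for h in(0,.028)]); a=P[:,0]; v=P[:,2]-.058
        out.append(np.c_[bx+a*np.cos(th)-v*np.sin(th), by+P[:,1], bz-(a*np.sin(th)+v*np.cos(th))])
    return out
def segfit(n=4,x0=(33,-.008,-.012,0),rmax=205,fixbar=None):
    acc=0
    for i in range(n): acc=acc+imaging.read_camera('wrist').astype(float)/n
    o=bot.get_obs(); c=imaging.calibration('wrist'); qw,x,y,z=o['tool_rot']; R=Rot.from_quat([x,y,z,qw]).as_matrix(); p=np.array(o['eef_pos'])
    K=cv2.GaussianBlur(acc[:,:,1]-(acc[:,:,0]+acc[:,:,2])/2,(0,0),.7); M=np.clip((1.7-K)/2.,0,1)*(acc.min(2)>90); 
    wd=cv2.GaussianBlur(wood(np.ascontiguousarray(acc[:,:,::-1]).astype(np.uint8)),(0,0),1)
    u0,u1=200,440; v0=90
    def cost(x,parts=False):
        th,bx,bz,by=x; m=np.zeros(M.shape)
        for P in walls(th,bx,bz,by): m=np.maximum(m,hullmask(proj(c,P@R.T+p),M.shape))
        B=barpts(th,bx,bz)+[0,by,0]
        h=cv2.GaussianBlur(hullmask(proj(c,B@R.T+p),M.shape),(0,0),1)
        a=((m-M)[v0:rmax,u0:u1]**2).sum(); b=((h-wd)[150:300,u0:u1]**2).sum()
        return (a,b) if parts else a+b
    best=None
    for t0 in np.radians([x0[0]-6,x0[0],x0[0]+6]):
        x=np.array([t0,*x0[1:]]); r=minimize(cost,x,method='Nelder-Mead',options=dict(initial_simplex=np.vstack([x]+[x+d for d in np.diag([.06,.003,.003,.002])]),maxiter=300,xatol=1e-5))
        if best is None or r.fun<best.fun: best=r
    x=best.x; ec=R@np.array([x[1]+.058*np.sin(x[0]),x[3],x[2]+.058*np.cos(x[0])])+p
    n=R@np.array([-np.sin(x[0]),0,-np.cos(x[0])])
    print('SEG tilt',np.degrees(x[0]).round(2),'bx,bz,by',x[1:],'cost',cost(x,True),'edge centre',ec,'axis',n,'F',o['grasp_force'])
    return x
E
python3 -c "
from seg import *
segfit(); segfit(x0=(28,-.004,-.015,0))"
```

```text
SEG tilt 25.94 bx,bz,by [-0.0046 -0.0222 -0.0007] cost (np.float64(286.15617332051727), np.float64(259.282202291793)) edge centre [ 0.4899 -0.1802  0.196 ] axis [-0.4362  0.0345  0.8992] F 24.808509349822998
SEG tilt 25.55 bx,bz,by [-0.0043 -0.0211 -0.0006] cost (np.float64(104.43937503815455), np.float64(444.6451483066234)) edge centre [ 0.4897 -0.1805  0.1947] axis [-0.43    0.0342  0.9022] F 24.808562099933624
```

```bash
python3 -c "
from seg import *
acc=0
for i in range(2): acc=acc+imaging.read_camera('wrist').astype(float)/2
np.set_printoptions(linewidth=200,threshold=10**6)
K=acc[:,:,1]-(acc[:,:,0]+acc[:,:,2])/2
for u in(290,318,350): print(u,[(r,*acc[r,u].astype(int).tolist()) for r in range(222,275,2)])
for r in(150,165,180): print(r,'L',K[r,220:262:2].round(0).tolist(),'R',K[r,380:424:2].round(0).tolist())
o=bot.get_obs(); c=imaging.calibration('wrist'); qw,x,y,z=o['tool_rot']; R=Rot.from_quat([x,y,z,qw]).as_matrix(); p=np.array(o['eef_pos'])
for th,bx,bz in((26,-.0046,-.0222),(35.4,-.0099,-.0111),(30,-.006,-.0155)):
    t=np.radians(th)
    P=np.array([[a,0,h] for a,h in((.037,0),(.037,.028),(.034,.028),(-.007,.051),(-.007,.065),(.007,.065),(.007,.051))]); a=P[:,0]; v=P[:,2]-.058
    T=np.c_[bx+a*np.cos(t)-v*np.sin(t),0*a,bz-(a*np.sin(t)+v*np.cos(t))]; print(th,'rows: wall bot,top out,top in; bar -bot,-top,+top,+bot',proj(c,T@R.T+p)[:,1].round(1))
"
```

```text
290 [(222, 178, 183, 183), (224, 176, 182, 182), (226, 175, 180, 180), (228, 176, 181, 180), (230, 176, 181, 182), (232, 177, 183, 182), (234, 177, 182, 182), (236, 176, 182, 182), (238, 179, 186, 185), (240, 165, 168, 170), (242, 122, 123, 126), (244, 121, 122, 124), (246, 122, 122, 124), (248, 122, 123, 125), (250, 123, 123, 126), (252, 121, 121, 124), (254, 121, 122, 125), (256, 123, 124, 126), (258, 114, 116, 118), (260, 117, 118, 120), (262, 123, 123, 125), (264, 123, 124, 127), (266, 125, 124, 128), (268, 123, 121, 119), (270, 149, 124, 93), (272, 178, 148, 112), (274, 181, 151, 113)]
318 [(222, 175, 180, 179), (224, 173, 177, 178), (226, 175, 180, 180), (228, 176, 180, 180), (230, 175, 180, 180), (232, 174, 179, 179), (234, 176, 181, 182), (236, 178, 183, 182), (238, 174, 179, 179), (240, 145, 148, 149), (242, 123, 123, 126), (244, 161, 161, 163), (246, 177, 178, 180), (248, 178, 179, 182), (250, 175, 175, 178), (252, 137, 136, 140), (254, 123, 124, 126), (256, 122, 122, 125), (258, 118, 119, 120), (260, 120, 120, 122), (262, 123, 122, 126), (264, 125, 125, 128), (266, 124, 12
[... 1028 characters left out ...]
1.0, -1.0, -1.0, -1.0] R [-1.0, -1.0, -1.0, 0.0, -1.0, -1.0, -1.0, -2.0, -2.0, -1.0, 2.0, 2.0, 2.0, 3.0, 3.0, 2.0, 3.0, 4.0, 3.0, 2.0, 3.0, 2.0]
180 L [4.0, 3.0, 2.0, 2.0, 2.0, 2.0, 2.0, -0.0, -1.0, -0.0, -0.0, 0.0, -1.0, -0.0, -1.0, 0.0, -1.0, -0.0, -1.0, -1.0, -1.0] R [-0.0, -0.0, -1.0, -0.0, -1.0, -1.0, -1.0, -2.0, -2.0, 0.0, -1.0, -0.0, 1.0, 3.0, 3.0, 3.0, 2.0, 2.0, 3.0, 3.0, 3.0, 3.0]
26 rows: wall bot,top out,top in; bar -bot,-top,+top,+bot [146.6 180.8 186.3 286.  313.9 295.9 267.6]
35.4 rows: wall bot,top out,top in; bar -bot,-top,+top,+bot [146.8 188.6 193.  280.8 308.1 296.4 267.7]
30 rows: wall bot,top out,top in; bar -bot,-top,+top,+bot [144.2 181.  186.  280.  307.1 291.8 263.9]
```

```bash
cat > feat.py <<'E'
from seg import *
from scipy.optimize import least_squares
def pts(P,th,bx,bz,by=0):
    P=np.array(P,float); a=P[:,0]; v=P[:,2]-.058
    return np.c_[bx+a*np.cos(th)-v*np.sin(th),by+P[:,1],bz-(a*np.sin(th)+v*np.cos(th))]
def solve(F):
    """F: rows wall-bottom, wall-top-inner, near-bottom-inner, bar-upper, widths at bottom and top outer edge"""
    o=bot.get_obs(); c=imaging.calibration('wrist'); qw,x,y,z=o['tool_rot']; R=Rot.from_quat([x,y,z,qw]).as_matrix(); p=np.array(o['eef_pos'])
    def f(x):
        g=lambda P:proj(c,pts(P,*x)@R.T+p)
        r=g([[.037,0,0],[.034,0,0],[.034,0,.028],[.037,0,.028],[-.034,0,0],[-.037,0,0],[.007,0,.051],[.007,0,.065],[.037,-.037,0],[.037,.037,0],[.037,-.037,.028],[.037,.037,.028]])
        v=r[:,1]; return np.array([min(v[0],v[1]),max(v[2],v[3]),min(v[4],v[5]),min(v[6],v[7]),abs(r[8,0]-r[9,0]),abs(r[10,0]-r[11,0])])
    s=[0 if q is None else 1 for q in F]; T=np.array([0 if q is None else q for q in F])
    r=least_squares(lambda x:s*(f(x)-T),[.55,-.005,-.016],x_scale=[.1,.005,.005]); x=r.x
    e=R@pts([[0,0,0]],*x)[0]+p
    print('FEAT tilt',np.degrees(x[0]).round(2),'bx,bz',x[1:],'resid',r.fun.round(1),'edge centre',e,'TCP',p); return x
E
python3 -c "
from feat import *
F=[145.3,185.8,240.2,269,149.6,170]
solve(F)
for i in range(6):
    G=list(F); G[i]=None; solve(G)"
```

```text
FEAT tilt 27.24 bx,bz [-0.0053 -0.0204] resid [ 1.   1.  -0.2 -1.8 -0.8  1.7] edge centre [ 0.4902 -0.1812  0.1948] TCP [ 0.469  -0.1795  0.2259]
FEAT tilt 27.18 bx,bz [-0.0055 -0.0203] resid [ 0.   1.4  0.1 -1.5 -1.   1.4] edge centre [ 0.49   -0.1812  0.1946] TCP [ 0.469  -0.1795  0.2259]
FEAT tilt 27.81 bx,bz [-0.0059 -0.02  ] resid [ 1.6  0.  -0.6 -1.  -0.8  1.5] edge centre [ 0.4901 -0.1812  0.1945] TCP [ 0.469  -0.1795  0.2259]
FEAT tilt 28.0 bx,bz [-0.0056 -0.0197] resid [ 0.6  1.3  0.  -1.9 -0.7  1.5] edge centre [ 0.4906 -0.1812  0.1944] TCP [ 0.469  -0.1795  0.2259]
FEAT tilt 26.88 bx,bz [-0.0048 -0.0202] resid [ 0.4 -0.1 -0.4  0.  -1.3  1.1] edge centre [ 0.4903 -0.1812  0.1944] TCP [ 0.469  -0.1795  0.2259]
FEAT tilt 27.13 bx,bz [-0.0053 -0.0201] resid [ 1.2  1.  -0.1 -2.   0.   1.2] edge centre [ 0.4901 -0.1812  0.1944] TCP [ 0.469  -0.1795  0.2259]
FEAT tilt 27.14 bx,bz [-0.0048 -0.0221] resid [ 0.3  0.7  0.2 -1.1  0.7  0. ] edge centre [ 0.4906 -0.1812  0.1963] TCP [ 0.469  -0.1795  0.2259]
```

>>> carry_out --pt "0 -2.5 0 0 -0.2" --pt "-0.05 -4.2 0 0 -0.2" --pt "-0.05 -4.2 0 0 -0.2" --pt "-0.05 -4.2 0 0 -0.2" --pt "-0.05 -4.2 0 0 -0.2" --pt "-0.05 -4.2 0 0 -0.2" --pt "-0.05 -4.2 0 0 -0.2" --pt "-0.05 -4.2 0 0 -0.2" --pt "-0.05 -4.2 0 0 -0.2" --pt "-0.05 -4.2 0 0 -0.2" --pt "0 -2.5 0 0 -0.2" --pt "0 0 3 0 -0.2"

```text
t: 37.25
eef_pos: [0.5009, 0.2531, 0.1979]
tool_rot: [-0.002, 0.999, -0.036, 0.003]
contact_force: [0.3, -0.1, -0.8]
gripper_width: 0.648
grasp_force: 24.8
```

>>> carry_out --pt "0 0 4 0 -0.2" --pt "0 0 3 0 -0.2" --pt "0 0 1 0 -0.2" --pt "0 0 0 0 -0.2"

```text
t: 37.65
eef_pos: [0.4981, 0.2465, 0.1152]
tool_rot: [0.001, 0.999, -0.04, -0.001]
contact_force: [0.9, 0.2, 0.4]
gripper_width: 0.655
grasp_force: 24.8
```

```bash
python3 -c "
from h import *
plan([.4985,.2504,.068],[.4962,.2504,.0626])"
```

```text
t 37.65 p [0.4981 0.2465 0.1152] toolx deg -4.61314201655079 z [-0.0017 -0.0018 -1.    ] w 0.6548851347137887 F 24.76563423871994 q7 -1.6579463711548772
-> [0.4985, 0.2504, 0.068] cm [ 0.0111 -0.4031  4.7148] rows>= 2 per row [ 0.0055 -0.2015  2.3574]
-> [0.4962, 0.2504, 0.0626] cm [-0.2284  0.0174  0.5404] rows>= 1 per row [-0.2284  0.0174  0.5404]
```

>>> carry_out --pt "0 0 3 0 -0.2" --pt "0 0 1.4 0 -0.2" --pt "0 0 0.3 0 -0.2" --pt "-0.06 0 0.14 0 -0.2" --pt "-0.06 0 0.14 0 -0.2" --pt "-0.06 0 0.14 0 -0.2" --pt "-0.06 0 0.14 0 -0.2" --pt "0 0 0 0 -0.2"

```text
t: 38.45
eef_pos: [0.4962, 0.2479, 0.0637]
tool_rot: [-0.0, 0.999, -0.04, 0.0]
contact_force: [-1.5, -0.2, 5.1]
gripper_width: 0.649
grasp_force: 25.2
```

>>> carry_out --pt "-0.3 0 -1 0 -0.2" --pt "-0.3 0 -3 0 -0.2" --pt "0 0 -4 0 -0.2" --pt "0 0 -4 0 -0.2" --pt "0 0 -3.5 0 -0.2" --pt "0 2.5 0 0 -0.2" --pt "0 4.2 0 0 -0.2" --pt "0 4.2 0 0 -0.2" --pt "0 4.2 0 0 -0.2" --pt "0 4.2 0 0 -0.2" --pt "0 4.2 0 0 -0.2" --pt "0 4.2 0 0 -0.2"

```text
t: 39.65
eef_pos: [0.4665, -0.03, 0.2177]
tool_rot: [-0.0, 0.999, -0.04, -0.001]
contact_force: [1.2, 0.1, -0.8]
gripper_width: 0.648
grasp_force: 24.8
```

>>> carry_out --pt "0 4.2 0 0 -0.2" --pt "0 4.2 0 0 -0.2" --pt "0 4 0 0 -0.2" --pt "0 2 0 0 -0.2" --pt "0 0 0 0 -0.2" --pt "0 0 0 0 -0.2" --pt "0 0 0 0 -0.2"

```text
t: 40.35
eef_pos: [0.4564, -0.1703, 0.2178]
tool_rot: [-0.0, 0.999, -0.039, -0.0]
contact_force: [-0.8, 0.0, -0.8]
gripper_width: 0.647
grasp_force: 24.8
```

```bash
cat >> feat.py <<'E'
def extract():
    acc=0
    for i in range(3): acc=acc+imaging.read_camera('wrist').astype(float)/3
    K=acc[:,:,1]-(acc[:,:,0]+acc[:,:,2])/2; B=acc.mean(2)
    def cross(v,lo,th,up):   # first index>=lo where v passes th
        for i in range(lo,len(v)-1):
            if (v[i]<th)!=(v[i+1]<th) and (v[i+1]<th)==up: return i+(th-v[i])/(v[i+1]-v[i])
    col=np.r_[265:305,335:375]; k=cv2.GaussianBlur(K[:,col].mean(1)[:,None],(1,0) if 0 else (1,3),.7).ravel()
    top=cross(k,105,1.2,True); bot=cross(k,int(top)+10,1.2,False)
    near=cross(B[:,col].mean(1),int(bot)+15,150,True)
    wd=(acc[:,:,0]-acc[:,:,2])[:,col].mean(1); bar=cross(-wd,int(near),-20,True)
    def width(r):
        q=cv2.GaussianBlur(K[r-2:r+3].mean(0)[None],(0,0),1.).ravel(); L=cross(q,205,1.2,True); Rr=cross(q,330,1.2,False); return Rr-L
    r1,r2=int(top)+6,int(bot)-9; w1,w2=width(r1),width(r2); s=(w2-w1)/(r2-r1)
    F=[top,bot,near,bar,w1+s*(top-r1),w2+s*(bot-5-r2)]; print('F',np.round(F,1)); return F
E
python3 -c "
from feat import *
plan(); F=extract(); solve(F); segfit(n=3,x0=(30,-.005,-.020,0))"
```

```text
t 40.35 p [ 0.4564 -0.1703  0.2178] toolx deg -4.470730588635069 z [-0.001   0.0008 -1.    ] w 0.6474914460898085 F 24.806637167930603 q7 -1.044158227123127
F [142.5 185.4 236.3 269.1 152.2 174.8]
FEAT tilt 29.32 bx,bz [-0.0048 -0.0215] resid [ 0.8  0.8  0.1 -1.6  0.2  0.7] edge centre [ 0.4804 -0.1721  0.1891] TCP [ 0.4568 -0.1703  0.2181]
SEG tilt 27.75 bx,bz,by [-0.0042 -0.0222 -0.0006] cost (np.float64(155.65417850124118), np.float64(400.07875747197124)) edge centre [ 0.4797 -0.1719  0.1891] axis [-0.4641  0.0362  0.8851] F 24.80575740337372
```

>>> carry_out --pt "0 0 -1 -4.6 -0.2" --pt "0 0 -1 -4.6 -0.2" --pt "0 0 0 0 -0.2" --pt "0 0 0 0 -0.2"

```text
t: 41.05
eef_pos: [0.4568, -0.1711, 0.2381]
tool_rot: [-0.0, 0.999, 0.04, 0.0]
contact_force: [-0.2, 0.3, -0.9]
gripper_width: 0.65
grasp_force: 24.8
```

```bash
python3 -c "
from h import *
plan([.6017,.003,.23],[.6017,.003,.1837],yaw=4.8)"
```

```text
t 41.05 p [ 0.4568 -0.1711  0.2381] toolx deg 4.5652408174377275 z [ 0.0004  0.0005 -1.    ] w 0.6503167846791079 F 24.83521431684494 q7 -0.9475226120583472
-> [0.6017, 0.003, 0.23] cm [ 15.829  -16.2058   0.8284] rows>= 6 per row [ 2.6382 -2.701   0.1381]
-> [0.6017, 0.003, 0.1837] cm [-0.0019  0.0021  4.63  ] rows>= 2 per row [-0.0009  0.001   2.315 ]
turn -0.23475918256227146 rows 1
```

>>> carry_out --pt "1.6 -1.6 0 0 -0.2" --pt "2.63 -2.7 0 0 -0.2" --pt "2.63 -2.7 0 0 -0.2" --pt "2.63 -2.7 0 0 -0.2" --pt "2.63 -2.7 0 0 -0.2" --pt "2.63 -2.7 0 0 -0.2" --pt "1.08 -1.1 0.5 0 -0.2" --pt "0 0 1.5 0 -0.2" --pt "0 0 1.7 0 -0.2" --pt "0 0 1.7 0 -0.2" --pt "0 0 0 0 -0.2" --pt "0 0 0 0 -0.2"

```text
t: 42.25
eef_pos: [0.6006, 0.0017, 0.1839]
tool_rot: [0.0, 0.999, 0.04, -0.001]
contact_force: [0.3, -0.3, -0.8]
gripper_width: 0.648
grasp_force: 24.8
```

```bash
python3 -c "
from feat import *
plan([.6017,.003,.1837],yaw=4.8)
try: F=extract(); solve(F)
except Exception as e: print(e)
segfit(n=3,x0=(29,-.005,-.021,0))
# top view: wood bar blob and side
for n in('top','side'):
    c=imaging.calibration(n); im=imaging.read_camera(n)[:,:,::-1]; cv2.imwrite('pics/f_%s.png'%n,im)
    p=proj(c,[[.597,.003,.205]])[0]; m=wood(np.ascontiguousarray(im)); a=p.astype(int); s=m[a[1]-18:a[1]+18,a[0]-18:a[0]+18]; ys,xs=np.where(s>0); print(n,p,len(xs),xs.mean()+a[0]-18 if len(xs) else '',ys.mean()+a[1]-18 if len(xs) else '')
"
```

```text
t 42.25 p [0.6006 0.0017 0.1839] toolx deg 4.536007175150339 z [-0.0011 -0.0002 -1.    ] w 0.6484174591041022 F 24.765116572380066 q7 -1.1321935657867679
-> [0.6017, 0.003, 0.1837] cm [ 0.1196 -0.1172  0.018 ] rows>= 1 per row [ 0.1196 -0.1172  0.018 ]
turn -0.2639928248496659 rows 1
F [109.8 185.5 235.8 269.   67.4 179. ]
FEAT tilt 25.08 bx,bz [-0.0049  0.    ] resid [ 34.9  -7.6  -3.5 -21.   62.8 -30.9] edge centre [0.6214 0.0039 0.1326] TCP [0.6018 0.0023 0.1851]
SEG tilt 27.7 bx,bz,by [-0.0038 -0.0235 -0.0006] cost (np.float64(1369.0388425682454), np.float64(322.95999331710647)) edge centre [0.6247 0.0053 0.1571] axis [-0.4643 -0.038   0.8849] F 24.773115813732147
top [267.2875 134.5274] 163 265.85276073619633 134.39877300613497
side [368.2442 133.6452] 67 367.05970149253733 128.71641791044777
```

```bash
python3 -c "
from feat import *
o=bot.get_obs(); qw,x,y,z=o['tool_rot']; R=Rot.from_quat([x,y,z,qw]).as_matrix(); p=np.array(o['eef_pos'])
for n,(u0,u1,v0,v1) in(('side',(345,405,110,180)),('top',(245,295,105,160))):
    c=imaging.calibration(n); im=cv2.imread('pics/f_%s.png'%n); w=wood(im); f=im.astype(float); K=f[:,:,1]-(f[:,:,0]+f[:,:,2])/2; B=f.mean(2)
    print(n,u0,v0)
    for v in range(v0,v1,1): print(v,''.join('W' if w[v,u] else ('#' if B[v,u]<70 else ('m' if K[v,u]<1.0 and B[v,u]>85 else '.')) for u in range(u0,u1)))
    for th,bx,bz in((29,-.0048,-.0215),):
        t=np.radians(th); print('bar',proj(c,barpts(t,bx,bz)@R.T+p).round(0).tolist()); 
        for h in(0,.028): print('frame',h,proj(c,pts([[a,b,h] for a,b in((-.037,-.037),(.037,-.037),(.037,.037),(-.037,.037))],t,bx,bz)@R.T+p).round(0).tolist())
"
```

```text
side 345 110
110 mmmmmmmmmmmmmm.WWWW##################.......................
111 mmmmmmmmmmmmmm.WWWW##################.......................
112 mmmmmmmmmmmmmm.WWWW##################.......................
113 mmmmmmmmmmmmmmmWWWW##################.......................
114 mmmmmmmmmmmmmmmWWWWW#################.......................
115 mmmmmmmmmmmmmmmmWWWW###########.mm###m......................
116 mmmmmmmmmmmmmmmmWWWW###########mmm.##m......................
117 mmmmmmmmmmmmmmmm..WW###########mmm.##m......................
118 mmmmmmmmmmmmmmmm...############.mmm##m......................
119 mmmmmmmmmmmmmmmm....############.mm.#m......................
120 mmmmmmmmmmmmmmmm...m############.mm.#mm.....................
121 mmmmmmmmmmmmmmm...mm.###########.mmm.mm.....................
122 mmmmmmmmmmmmmmm...mm#############mmm..m.....................
123 mmmmmmmmmmmmmmm....m#######.mmm##.mm.#......................
124 mmmmmmmmmmmmmmm....m#######mmmm##.mmm.......................
125 mmmmmmmmmmmmmmmm...m##W#####..#..mmmm.#m....................
126 mmmmmmmmmmmmmmm.....WWWWW########.mmm.#....
[... 6365 characters left out ...]
................................
153 ..................................................
154 ..................................................
155 ..................................................
156 ..................................................
157 ..................................................
158 ..................................................
159 ..................................................
bar [[256.0, 138.0], [255.0, 131.0], [280.0, 130.0], [281.0, 136.0], [255.0, 139.0], [254.0, 132.0], [280.0, 131.0], [280.0, 137.0]]
frame 0 [[256.0, 147.0], [253.0, 115.0], [284.0, 114.0], [287.0, 145.0]]
frame 0.028 [[254.0, 149.0], [251.0, 117.0], [284.0, 115.0], [286.0, 147.0]]
```

>>> carry_out --pt "0 -0.08 0 0 -0.2" --pt "0 0 0 0 -0.2" --pt "0 0 0 0 -0.2" --pt "0 0 0 0 -0.2" --pt "0 0 0 0 -0.2" --pt "0 0 0 0 -0.2"

```text
t: 43.25
eef_pos: [0.6013, 0.0036, 0.1843]
tool_rot: [0.0, 0.999, 0.041, 0.0]
contact_force: [-0.5, 0.2, -0.7]
gripper_width: 0.654
grasp_force: 24.8
```

```bash
python3 -c "
from h import *
plan([.6017,.003,.1837]); print(np.abs(bot.get_obs()['joint_vel']).max()); print(bot.hand_in())"
```

```text
t 43.25 p [0.6013 0.0036 0.1843] toolx deg 4.652338636124496 z [ 0.     -0.0001 -1.    ] w 0.6535767115339192 F 24.773420691490173 q7 -1.1334631372273964
-> [0.6017, 0.003, 0.1837] cm [0.0328 0.065  0.0582] rows>= 1 per row [0.0328 0.065  0.0582]
0.0024591346078792643
the job is handed in; nothing more can be done
None
```

Job handed in at 43 s with no verdict shown: the round cutter is in the canister, the oblong in the tin, and the square cutter is held still by its grip ends, with its edge facing the lens at an estimated 29° tilt (30° wanted), about 100 mm from the glass, within about 1 mm of its line of sight.

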